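# Charge the mill jar with a scoopful of grinding balls

## Robot

A 6-joint arm with a two-finger parallel gripper is mounted at the origin on the work surface. World frame = base frame: x ahead of the robot, y to its left, z up, the work surface at z = 0. Lengths are in m, angles in rad, forces in N, time in s.
With the tool pointing down it reaches from about 0.375 to 0.975 m from the base axis. Payload 3.8 kg.
Tool frame: the origin (TCP) lies midway between the tips of the shut fingers; the grasp point (between the pads) lies 19 mm behind it; z points along the fingers, y is the line along which they close (so a half turn about z gives the same grasp; the last joint's range is limited). The gripper opens to 85 mm and grips with 20 to 120 N. Pads are 22 mm wide; open, the fingers measure 114 mm over their backs; the gripper's body (76 mm by 85 mm) begins 54 mm behind the grasp point. The pads swing forward as they close: fully open they stand 13 mm farther back than shut.
Start: joints at [-1.347, 0.264, 1.604, -0, 1.274, -0.037], TCP at [0.174, -0.652, 0.231] pointing down, gripper open.
Joint ranges: [-2.63, 2.63], [-0.94, 2.18], [0.31, 2.57], [-1.31, 4.45], [0, 2.66], [-2.55, 2.55]. Speed limits (rad/s): [2.57, 2.57, 3.14, 3.14, 3.14, 3.14].

## Interface

Orientations are given as a rotation vector (axis times angle).
In Python, from workcell import bot, imaging gives the robot as it stands.
- The arm moves only by the tool step_arm, never from a script. Its argument "series" is a list of rows, each an object of numbers: "grip": the closure, from -1 (fully open) to 1 (shut); "x", "y", "z": the shift along the tool's x, y, z normalised to -1 to 1, where 1 is 500 mm; "ax", "ay", "az": the turn, a rotation vector about the tool's x, y, z normalised to -1 to 1, where 1 is 30 degrees. A call has 1 to 12 rows; each row is the pose to reach, as a shift and turn from the pose commanded when the call began, along the tool's axes at that moment; what a row does not reach only later rows make up. A row lasts 1/10 s, in which the tool goes at most 50 mm and 8.59 degrees, less where a joint would pass 70% of its speed; a pose out of reach is approached as far as the arm can. A call with a number of a shift or a turn outside -1 to 1 is refused whole. A call with a gripper value outside its range is refused whole. The fingers move at their own pace and stop on an object; "force" is the grip in N (left out, the last holds). Time passes only in rows, so rows that repeat a pose let the fingers close. It gives the time, the measured TCP pose, the force, the opening and the grip force at its end, in the units of the state.
- bot.read_state(): the state, without advancing time (a new reading comes with each control period).
- imaging.read_camera(name): name is "scene" or "top" or "wrist"; returns a dict with "img" (400x640x3 uint8, red, green, blue), "fx", "fy", "cx", "cy" (pixels), "k1" (the pictures are not rectified: a ray, as slopes to the right and down, at radius r is drawn at 1 + k1 r^2 times it, then the intrinsics apply), "R" (3x3) and "t" (3): a world point X has camera coordinates R X + t. Camera axes: x right, y down, z forward; pixel columns grow to the right and rows downward; lengths in m; the calibration is good to about 2 mm. A picture is of the moment at which its call begins. There is no depth.
- bot.finish_job(): hands the job in; it is judged then, once.
The state is a dict: "time": time; "q": joint angles; "joint_vel": joint speeds; "joint_torque": joint torques, N m; "tool_pos": TCP position; "tcp_rot": TCP orientation; "wrist_force": force on the tool from outside, world axes, zero at the start; "torque": the same for the moment, N m; "width": opening from 0.0 (shut) to 1.0 (fully open); "grip_force": force on a finger pad.
Only numpy, scipy, OpenCV 4.12 (cv2) and the standard library are available. Lean on these libraries where they do the work, as an engineer would, in place of code of your own. Each camera call takes 0.05 s, during which the arm holds its last target. There are 200 camera calls.

## Task

Take the scoop out of its rack, lay it flat on the bench with its open side up and let go; then take it up again and with it scoop all six porcelain balls out of the tray, in one scoopful or more, and tip them into the mill jar. Then lay the scoop flat on the bench again, open side up, and let go. Do not touch the balls with the fingers, let no ball get onto the bench, and do not shift the other things on the bench.

Things in the scene. Friction and masses are not known exactly. Their poses are not given: they have to be found in the camera images.
- scoop: Hand scoop, aluminium pan with a wooden grip bar on two thin struts (D-handle), 0.18 to 0.29 kg. Origin: middle of the pan's front lip, underside. Axes: +z from lip to handle, +x from the underside to the open top, y across. It starts standing on its lip in the rack, handle up, its +x the same way as the rack's +x. Lying flat, open side up, its +x points up.
- scoop_bar (a point): Middle of the scoop's grip bar: 20 x 20 mm square, 92 mm long along scoop y, faces square to scoop x and z. It is 135 mm from the lip (scoop z) and 88 mm above the pan's underside (scoop x). The middle 68 mm between the struts are free, with open space all round.
- scoop_pan (a point): Middle of the pan, 46 mm from the lip (scoop z), 22 mm above the underside (scoop x). Pan: 104 mm wide (98 inside), 90 mm long, flat floor 2 mm thick, side walls 48 mm high (22 mm in the front third, none in the last 8 mm), back wall 50 mm high, front open.
- rack: Wooden pocket block fixed to the bench, 76 (x) x 128 (y) x 72 mm high, in which the scoop stands loosely and may lean a little. Origin: centre of its underside. Pocket 60 x 112 mm, its floor 12 mm and its rim 72 mm above the bench. It may stand at either of two places, exchanged with the jar.
- tray: Grey open tray fixed to the bench, holding the balls. Origin: on its underside, mid-width. Inner floor 10 mm, rim 50 mm above the bench; walls 6 mm thick; inside 120 mm wide (y from -60 to 60). The flat floor runs from the upright near wall at x = -100 to x = 85 mm; there a 45 degree ramp rises to the rim at x = 125. The balls start on the floor at x above 10 mm; nearer the robot it is empty.
- jar: White porcelain mill jar, fixed to the bench, upright, open at the top. Outside diameter 160 mm, inside 148 mm, height 110 mm, inner floor 9 mm up. Origin: centre of its underside.
- jar_mouth (a point): Centre of the jar's round mouth, at rim height (110 mm above the bench).
- ball0_center (a point): Centre of a loose white porcelain grinding ball, 30 mm diameter, 35 g; smooth, it rolls freely.
- ball1_center (a point): Centre of a loose white porcelain grinding ball, 30 mm diameter, 35 g; smooth, it rolls freely.
- ball2_center (a point): Centre of a loose white porcelain grinding ball, 30 mm diameter, 35 g; smooth, it rolls freely.
- ball3_center (a point): Centre of a loose white porcelain grinding ball, 30 mm diameter, 35 g; smooth, it rolls freely.
- ball4_center (a point): Centre of a loose white porcelain grinding ball, 30 mm diameter, 35 g; smooth, it rolls freely.
- ball5_center (a point): Centre of a loose white porcelain grinding ball, 30 mm diameter, 35 g; smooth, it rolls freely.
- cup: Bystander, loose: clear plastic cup, 84 mm wide, 115 high. Leave alone.
- spray: Bystander, loose: white round bottle with yellow cap, 80 mm wide, 200 high. Leave alone.
- glaze: Bystander, loose: brown jar with white cap, 70 mm wide, 90 high. Leave alone.
- bowl: Bystander, loose: brown clay bowl, 130 mm wide, 60 high. Leave alone.
- brush: Bystander, loose: long brush lying down. Leave alone.
- sponge: Bystander, loose: yellow sponge block 90 x 60 x 35 mm, lying on the robot side of the tray. Leave alone.
- post: Bystander, loose: brown square kiln post 40 x 40 x 75 mm, upright. Leave alone.
Mind the look-alikes: they are no part of the job. Leave any blue or purple look-alike of the jar alone.

How it is judged:
On the way, in this order (a step that is already met when the one before it is completed fails the run):
1. the scoop lies flat on the bench, open side up, released and at rest (angle between scoop's own x axis and vertical below 0.12 rad and height (world z) of scoop_pan between 0.015 and 0.027 m and contact force between the fingers and scoop below 0.1 N and linear speed of scoop below 0.03 m/s), for 0.3 s.
2. a ball is carried in the pan of the scoop, clear above the tray (height (world z) of scoop_pan above 0.09 m and distance between any of ball0_center, ball1_center, ball2_center, ball3_center, ball4_center, ball5_center and scoop_pan below 0.07 m), for 0.3 s.
At the end, for the whole second after the job is handed in: All six balls lie inside the jar below its rim; the scoop lies flat on the bench (not in or on anything; within 7 degrees of level), open side up, at rest and released (all of step 1 and horizontal distance between each of ball0_center, ball1_center, ball2_center, ball3_center, ball4_center, ball5_center and jar_mouth below 0.076 m and height (world z) of each of ball0_center, ball1_center, ball2_center, ball3_center, ball4_center, ball5_center below 0.105 m); the robot touches nothing.
It fails at once if the fingers touch a ball (contact force between the fingers and ball0 above 0.5 N or contact force between the fingers and ball1 above 0.5 N or contact force between the fingers and ball2 above 0.5 N or contact force between the fingers and ball3 above 0.5 N or contact force between the fingers and ball4 above 0.5 N or contact force between the fingers and ball5 above 0.5 N).
It fails at once if a ball gets onto the bench or the floor (height (world z) of any of ball0_center, ball1_center, ball2_center, ball3_center, ball4_center, ball5_center below 0.0175 m).
It fails at once if a bystander is shifted by more than 40 mm (distance of any of cup, spray, glaze, bowl, brush, sponge, post from where it was at the start of the episode above 0.04 m).
It also fails if it takes over 72 s, if anything falls off the work surface, if the arm or the gripper's body presses on something with over 40 N, if the wrist force passes 120 N, or if a joint passes its speed limit or range.

## Working session

There is one attempt and no reset: what is moved stays moved. The work goes in short steps, Python scripts to look and compute and a tool call to move; the robot and the scene stay as the last step left them, time stands still between calls to the robot, and variables do not carry over. Pictures are saved under pics/ and viewed, at most 10 in all, crops included, and the job is handed in when it is done.

Besides the shell and the picture viewer there is one more tool, called after ">>>" in YAML: its name, and indented under it one key for each argument. step_arm: Moves the arm, as the interface text tells. Scaled input: -1 to 1 covers 500 mm each way for a shift and 30 degrees each way for a turn. Its arguments: {"type":"object","properties":{"series":{"type":"array","items":{"type":"object","properties":{"grip":{"type":"number"},"x":{"type":"number","minimum":-1,"maximum":1},"y":{"type":"number","minimum":-1,"maximum":1},"z":{"type":"number","minimum":-1,"maximum":1},"ax":{"type":"number","minimum":-1,"maximum":1},"ay":{"type":"number","minimum":-1,"maximum":1},"az":{"type":"number","minimum":-1,"maximum":1}}}},"force":{"type":"number"}},"required":["series"]}

```bash
mkdir -p pics; ls; cat > h.py <<'E'
import numpy as np, cv2
from scipy.spatial.transform import Rotation as Ro
from workcell import bot, imaging
def ray(c,u,v):
    K=np.array([[c['fx'],0,c['cx']],[0,c['fy'],c['cy']],[0,0,1.]])
    p=cv2.undistortPoints(np.array([[[u,v]]],float),K,np.array([c['k1'],0,0,0.]))[0,0]
    R=np.array(c['R']);t=np.array(c['t'])
    return -R.T@t, R.T@np.array([p[0],p[1],1])
def onz(c,u,v,z):
    o,d=ray(c,u,v); return o+d*(z-o[2])/d[2]
def proj(c,X):
    p=np.array(c['R'])@np.array(X)+np.array(c['t']); s=p[:2]/p[2]; s=s*(1+c['k1']*(s@s))
    return np.array([c['fx']*s[0]+c['cx'],c['fy']*s[1]+c['cy']])
def cam(n,f=None):
    c=imaging.read_camera(n)
    if f: cv2.imwrite('pics/'+f,cv2.cvtColor(c['img'],cv2.COLOR_RGB2BGR))
    return c
E
python3 - <<'E'
from h import *
import pickle
a=cam('top');b=cam('scene')
pickle.dump((a,b),open('c0.pkl','wb'))
for c in(a,b): print(c['fx'],c['k1'],-np.array(c['R']).T@np.array(c['t']),np.array(c['R'])[2])
im=np.vstack([a['img'],b['img']]);print(im.shape)
cv2.imwrite('pics/top0.png',a['img'][:,:,::-1]);cv2.imwrite('pics/scene0.png',b['img'][:,:,::-1])
E
```

```text
pics
453.48310082159884 -0.11373114942007369 [ 0.43242965 -0.02650723  1.4385005 ] [ 0.07256263 -0.01876232 -0.99718736]
484.6261306126874 -0.13132364668882557 [ 1.47628493 -0.18690178  1.23905052] [-0.63401354  0.10841937 -0.76568405]
(800, 640, 3)
```

View pics/top0.png

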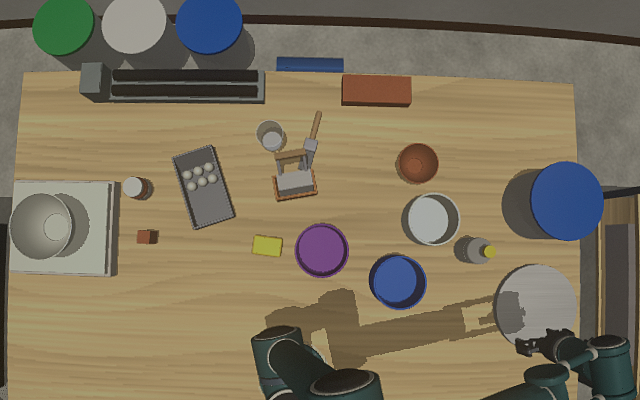

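View pics/scene0.png

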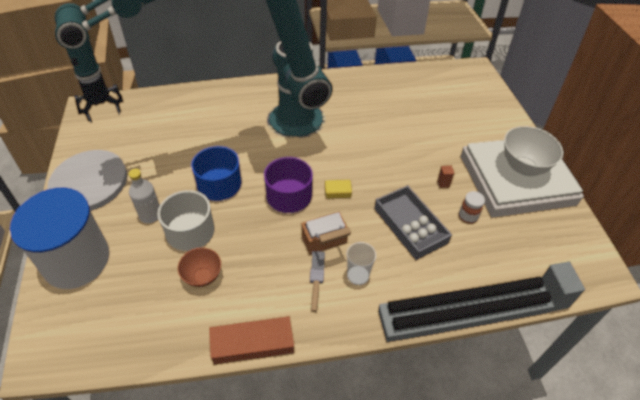

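The top view shows the tray at (203,187) with six balls at its far end. The rack and scoop are at (295,185), beside the cup (270,135) and the brush (312,140). Candidates for the jar: white (431,219), purple (321,250), blue (398,281), and a grey clay bowl on the scale (45,225). I choose the white one at (431,219). Candidates for the balls: only the tray cluster.

```bash
python3 - <<'E'
from h import *
import pickle
a,b=pickle.load(open('c0.pkl','rb'))
x=cv2.resize(a['img'][110:260,160:360],None,fx=3,fy=3,interpolation=cv2.INTER_CUBIC)
y=cv2.resize(a['img'][180:260,390:500],None,fx=1.8,fy=1.8)
y=cv2.copyMakeBorder(y,0,450-y.shape[0],0,0,cv2.BORDER_CONSTANT)
s=cv2.resize(b['img'][180:270,290:370],None,fx=2.4,fy=2.4)
y[200:200+s.shape[0],:s.shape[1]]=s
cv2.imwrite('pics/crop0.png',np.hstack([x,y])[:,:,::-1])
for n,u,v,z in [('jar',431,219,.11),('tray bl',191,229,.05),('tray br',235,214,.05),('tray tl',172,156,.05),('tray tr',212,145,.05),('rack bl',275,201,.072),('rack br',317,194,.072),('cup',270,133,.115),('brush',316,115,.02),('brush2',308,160,.02),('sponge',267,245,.035),('bowl',417,163,.06),('spray',484,252,.2),('purple',321,250,.11),('post',147,236,.075),('glaze',136,187,.09)]:
  print(n,onz(a,u,v,z).round(3))
E
```

```text
jar [ 0.494 -0.407  0.11 ]
tray bl [0.453 0.316 0.05 ]
tray br [0.501 0.182 0.05 ]
tray tl [0.678 0.385 0.05 ]
tray tr [0.715 0.261 0.05 ]
rack bl [0.542 0.059 0.072]
rack br [ 0.565 -0.068  0.072]
cup [0.741 0.076 0.115]
brush [ 0.824 -0.062  0.02 ]
brush2 [ 0.678 -0.039  0.02 ]
sponge [0.408 0.083 0.035]
bowl [ 0.669 -0.377  0.06 ]
spray [ 0.4   -0.533  0.2  ]
purple [ 0.398 -0.081  0.11 ]
post [0.428 0.445 0.075]
glaze [0.575 0.48  0.09 ]
```

View pics/crop0.png

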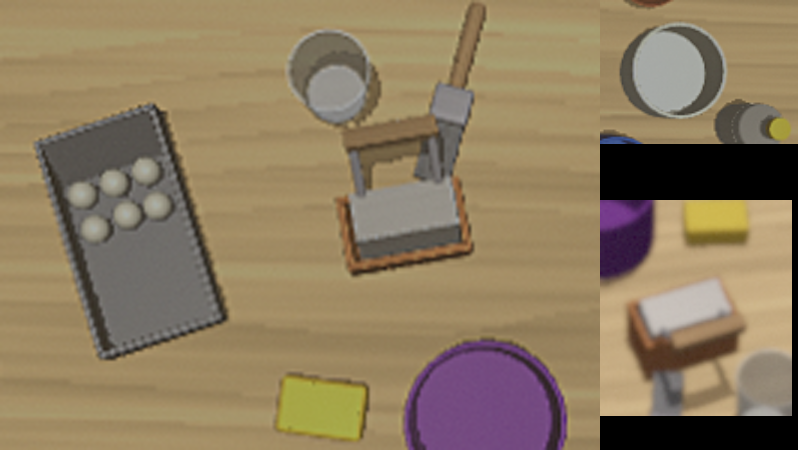

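The crop shows the tray with balls in two rows of three. The rack's near rim edge runs (277,201)-(317,192). The scoop leans towards +x, with its bar at about (290,154) in the top view. The chosen jar is white with a wide mouth at (431,219).

```bash
python3 - <<'E'
from h import *
import pickle
a,b=pickle.load(open('c0.pkl','rb'))
c=lambda u,v:(160+u/3,110+v/3)
for p in [(391,133),(344,136),(440,128)]: print('bar',onz(a,*c(*p),.157).round(3))
o1,d1=ray(a,*c(391,133));o2,d2=ray(b,334.2,236)
s=np.linalg.lstsq(np.c_[d1,-d2],o2-o1,rcond=None)[0];print('tri',o1+d1*s[0],o2+d2*s[1])
for p in [(351,272),(471,247),(340,200),(460,180)]: print('rack',onz(a,*c(*p),.072).round(3))
for p in [(350,188),(455,180),(350,235),(460,222)]: print('pan back',onz(a,*c(*p),.102).round(3))
T=np.array([.5775,.283]);th=np.radians(18.6);R=np.array([[np.cos(th),np.sin(th)],[-np.sin(th),np.cos(th)]])
for p in [(104,357),(226,320),(37,143),(155,106)]: print('tray',onz(a,*c(*p),.05)[:2].round(3),(R@(onz(a,*c(*p),.05)[:2]-T)).round(3))
for p in [(82,195),(114,182),(146,170),(95,228),(127,214),(158,206)]: print('ball',(R@(onz(a,*c(*p),.028)[:2]-T)).round(3))
for f in [(600+73,70)]: print('jar',onz(a,390+73/1.8,180+70/1.8,.11))
s=bot.read_state();print(s['tcp_rot'],Ro.from_rotvec(s['tcp_rot']).as_matrix().round(3),s['tool_pos'])
E
```

```text
bar [0.67  0.013 0.157]
bar [0.666 0.058 0.157]
bar [ 0.675 -0.034  0.157]
tri [0.67616727 0.01393478 0.12200574] [0.6764176  0.01543455 0.12209816]
rack [0.543 0.053 0.072]
rack [ 0.571 -0.068  0.072]
rack [0.616 0.066 0.072]
rack [ 0.639 -0.055  0.072]
pan back [0.624 0.054 0.102]
pan back [ 0.634 -0.05   0.102]
pan back [0.577 0.053 0.102]
pan back [ 0.592 -0.056  0.102]
tray [0.453 0.305] [-0.111  0.061]
tray [0.493 0.181] [-0.113 -0.07 ]
tray [0.673 0.384] [0.123 0.065]
tray [0.714 0.262] [ 0.122 -0.064]
ball [0.061 0.039]
ball [0.063 0.003]
ball [ 0.065 -0.033]
ball [0.023 0.036]
ball [ 0.027 -0.   ]
ball [ 0.025 -0.034]
jar [ 0.49419692 -0.40541044  0.11      ]
[-3.11288432e+00 -4.08134983e-01  2.64796298e-04] [[ 0.966  0.258 -0.   ]
 [ 0.258 -0.966  0.002]
 [ 0.    -0.002 -1.   ]] [ 0.17388536 -0.65153999  0.2300593 ]
```

```bash
cat >> h.py <<'E'
def rotm(zdir,ydir):
    z=np.array(zdir,float);z/=np.linalg.norm(z);y=np.array(ydir,float);y-=z*(y@z);y/=np.linalg.norm(y)
    return np.c_[np.cross(y,z),y,z]
def yawdir(deg,pitch=0): # horizontal dir
    a=np.radians(deg);p=np.radians(pitch);return np.array([np.cos(a)*np.cos(p),np.sin(a)*np.cos(p),np.sin(p)])
def plan(path,p0=None,R0=None):
    """path: list of (pos,R) ; prints the numbers for consecutive calls, dividing turns >30deg"""
    s=bot.read_state()
    p=np.array(s['tool_pos']) if p0 is None else p0; R=Ro.from_rotvec(s['tcp_rot']) if R0 is None else R0
    for P,Rt in path:
        Rt=Ro.from_matrix(Rt); rv=(R.inv()*Rt).as_rotvec(); ang=np.degrees(np.linalg.norm(rv))
        sh=R.inv().apply(np.array(P)-p); n=int(np.ceil(max(abs(rv).max()/np.radians(30),abs(sh).max()/.5,np.linalg.norm(sh)/.6,1e-9)-1e-6))
        for k in range(1,n+1):
            Pk=p+(np.array(P)-p)/(n-k+1); rv=(R.inv()*Rt).as_rotvec()/(n-k+1); sh=R.inv().apply(Pk-p)
            print('xyz',(sh/.5).round(3),'a',(rv/np.radians(30)).round(3),'rows',round(max(np.linalg.norm(sh)/.05,np.degrees(np.linalg.norm(rv))/8.59),1),'->',Pk.round(3))
            p=Pk;R=R*Ro.from_rotvec(rv)
    return p,R
def st():
    s=bot.read_state();R=Ro.from_rotvec(s['tcp_rot']).as_matrix()
    print('t',round(s['time'],2),'p',np.round(s['tool_pos'],4),'q',np.round(s['q'],2),'x',R[:,0].round(3),'y',R[:,1].round(3),'z',R[:,2].round(3),'w',round(s['width'],3),'gf',round(s['grip_force'],1),'F',np.round(s['wrist_force'],1))
    return s,R
E
python3 - <<'E'
from h import *
ex=yawdir(7.5); zt=-(np.sin(np.radians(9))*ex+np.cos(np.radians(9))*np.array([0,0,1]))
R=rotm(zt,ex); bar=np.array([.669,.013,.131]); print(R.round(3))
plan([(np.array([.56,-.15,.34]),R),(bar-.10*zt,R)])
E
```

```text
[[-0.131  0.979 -0.155]
 [ 0.991  0.129 -0.02 ]
 [ 0.    -0.156 -0.988]]
xyz [ 0.335 -0.257 -0.073] a [ 0.081 -0.073 -0.915] rows 4.3 -> [ 0.303 -0.484  0.267]
xyz [ 0.414 -0.077 -0.08 ] a [ 0.081 -0.073 -0.915] rows 4.3 -> [ 0.431 -0.317  0.303]
xyz [ 0.4    0.118 -0.097] a [ 0.081 -0.073 -0.915] rows 4.3 -> [ 0.56 -0.15  0.34]
xyz [0.295 0.321 0.172] a [-0. -0. -0.] rows 4.7 -> [0.685 0.015 0.23 ]
```

>>> step_arm:
  series:
    - {"x": 0.335,"y": -0.257,"z": -0.2,"ax": 0.081,"ay": -0.073,"az": -0.915,"grip": -1}
    - {"x": 0.335,"y": -0.257,"z": -0.2,"ax": 0.081,"ay": -0.073,"az": -0.915,"grip": -1}
    - {"x": 0.335,"y": -0.257,"z": -0.2,"ax": 0.081,"ay": -0.073,"az": -0.915,"grip": -1}
    - {"x": 0.335,"y": -0.257,"z": -0.2,"ax": 0.081,"ay": -0.073,"az": -0.915,"grip": -1}
    - {"x": 0.335,"y": -0.257,"z": -0.2,"ax": 0.081,"ay": -0.073,"az": -0.915,"grip": -1}

```text
time: 0.6
tool_pos: [0.3045, -0.4827, 0.3327]
tcp_rot: [-2.893, -1.126, 0.065]
wrist_force: [0.2, 0.1, -0.6]
width: 1.005
grip_force: 0.0
```

>>> step_arm:
  series:
    - {"x": 0.414,"y": -0.077,"z": -0.03,"ax": 0.081,"ay": -0.073,"az": -0.915}
    - {"x": 0.414,"y": -0.077,"z": -0.03,"ax": 0.081,"ay": -0.073,"az": -0.915}
    - {"x": 0.414,"y": -0.077,"z": -0.03,"ax": 0.081,"ay": -0.073,"az": -0.915}
    - {"x": 0.414,"y": -0.077,"z": -0.03,"ax": 0.081,"ay": -0.073,"az": -0.915}
    - {"x": 0.414,"y": -0.077,"z": -0.03,"ax": 0.081,"ay": -0.073,"az": -0.915}

```text
validation failed for argument at $.se...
```

>>> step_arm:
  series:
    - {"x": 0.4,"y": 0.118,"z": -0.03,"ax": 0.081,"ay": -0.073,"az": -0.915}
    - {"x": 0.4,"y": 0.118,"z": -0.03,"ax": 0.081,"ay": -0.073,"az": -0.915}
    - {"x": 0.4,"y": 0.118,"z": -0.03,"ax": 0.081,"ay": -0.073,"az": -0.915}
    - {"x": 0.4,"y": 0.118,"z": -0.03,"ax": 0.081,"ay": -0.073,"az": -0.915}
    - {"x": 0.4,"y": 0.118,"z": -0.03,"ax": 0.081,"ay": -0.073,"az": -0.915}

```text
validation failed for argument at $.se...
```

```bash
python3 - <<'E'
from h import *
st()
ex=yawdir(7.5); zt=-(np.sin(np.radians(9))*ex+np.cos(np.radians(9))*np.array([0,0,1]))
R=rotm(zt,ex); bar=np.array([.669,.013,.131])
plan([(bar-.12*zt,R)])
E
```

```text
t 0.6 p [ 0.3045 -0.4827  0.3327] q [-1.03  0.05  1.67 -0.04  1.47 -0.2 ] x [ 0.736  0.676 -0.026] y [ 0.675 -0.736 -0.049] z [-0.052  0.018 -0.998] w 1.005 gf 0.0 F [ 0.2  0.1 -0.6]
xyz [ 0.621 -0.104  0.072] a [ 0.083 -0.071 -0.913] rows 6.3 -> [ 0.496 -0.234  0.291]
xyz [0.601 0.196 0.047] a [ 0.083 -0.071 -0.913] rows 6.3 -> [0.688 0.015 0.25 ]
```

>>> step_arm:
  series:
    - {"x": 0.621,"y": -0.104,"z": 0.03,"ax": 0.083,"ay": -0.071,"az": -0.913,"grip": -0.3}
    - {"x": 0.621,"y": -0.104,"z": 0.03,"ax": 0.083,"ay": -0.071,"az": -0.913,"grip": -0.3}
    - {"x": 0.621,"y": -0.104,"z": 0.03,"ax": 0.083,"ay": -0.071,"az": -0.913,"grip": -0.3}
    - {"x": 0.621,"y": -0.104,"z": 0.03,"ax": 0.083,"ay": -0.071,"az": -0.913,"grip": -0.3}
    - {"x": 0.621,"y": -0.104,"z": 0.03,"ax": 0.083,"ay": -0.071,"az": -0.913,"grip": -0.3}
    - {"x": 0.621,"y": -0.104,"z": 0.03,"ax": 0.083,"ay": -0.071,"az": -0.913,"grip": -0.3}
    - {"x": 0.621,"y": -0.104,"z": 0.03,"ax": 0.083,"ay": -0.071,"az": -0.913,"grip": -0.3}

```text
time: 1.3
tool_pos: [0.4979, -0.2327, 0.3095]
tcp_rot: [-2.509, -1.759, 0.126]
wrist_force: [-0.6, 0.2, -0.5]
width: 0.651
grip_force: 0.0
```

>>> step_arm:
  series:
    - {"x": 0.601,"y": 0.196,"z": 0.09,"ax": 0.083,"ay": -0.071,"az": -0.913,"grip": -0.3}
    - {"x": 0.601,"y": 0.196,"z": 0.09,"ax": 0.083,"ay": -0.071,"az": -0.913,"grip": -0.3}
    - {"x": 0.601,"y": 0.196,"z": 0.09,"ax": 0.083,"ay": -0.071,"az": -0.913,"grip": -0.3}
    - {"x": 0.601,"y": 0.196,"z": 0.09,"ax": 0.083,"ay": -0.071,"az": -0.913,"grip": -0.3}
    - {"x": 0.601,"y": 0.196,"z": 0.09,"ax": 0.083,"ay": -0.071,"az": -0.913,"grip": -0.3}
    - {"x": 0.601,"y": 0.196,"z": 0.09,"ax": 0.083,"ay": -0.071,"az": -0.913,"grip": -0.3}
    - {"x": 0.601,"y": 0.196,"z": 0.09,"ax": 0.083,"ay": -0.071,"az": -0.913,"grip": -0.3}

```text
time: 2.0
tool_pos: [0.6867, 0.0156, 0.2449]
tcp_rot: [-1.997, -2.278, 0.181]
wrist_force: [0.3, -0.6, -0.7]
width: 0.653
grip_force: 0.0
```

```bash
python3 - <<'E'
from h import *
import pickle
st()
c=cam('wrist','w1.png'); pickle.dump(c,open('w1.pkl','wb'))
print(proj(c,[.669,.013,.131]))
E
```

```text
t 2.0 p [0.6867 0.0156 0.2449] q [-0.    0.39  1.43 -0.02  1.49 -0.13] x [-0.131  0.991  0.002] y [ 0.979  0.129 -0.159] z [-0.158 -0.019 -0.987] w 0.653 gf 0.0 F [ 0.3 -0.6 -0.7]
[315.32556458 191.985639  ]
```

View pics/w1.png

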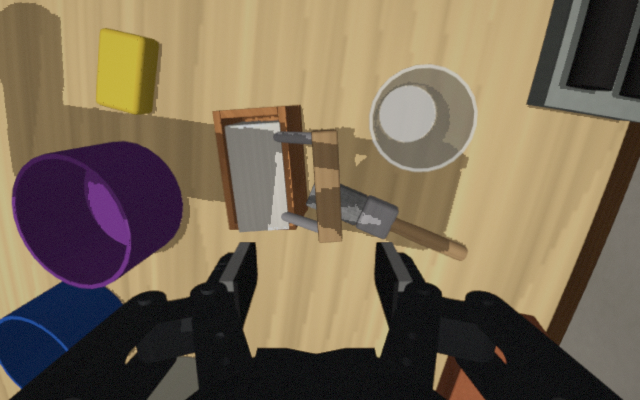

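The wrist view shows the bar centred at about (328,186), running from (326,130) to (330,241). The rack, cup and brush are clear of the fingers.

```bash
python3 - <<'E'
from h import *
import pickle
c=pickle.load(open('w1.pkl','rb'));a,b=pickle.load(open('c0.pkl','rb'))
for z in(.13,.14,.15): 
  p=onz(c,326,130,z);q=onz(c,330,241,z);print(z,p.round(3),q.round(3),np.linalg.norm(p-q).round(3),np.degrees(np.arctan2(-(p-q)[0],(p-q)[1])).round(1))
o1,d1=ray(a,290.3,154.3);o2,d2=ray(c,328,186)
s=np.linalg.lstsq(np.c_[d1,-d2],o2-o1,rcond=None)[0];print(o1+d1*s[0],o2+d2*s[1])
E
```

```text
0.13 [0.671 0.064 0.13 ] [ 0.687 -0.028  0.13 ] 0.094 10.2
0.14 [0.672 0.065 0.14 ] [ 0.688 -0.024  0.14 ] 0.09 10.2
0.15 [0.673 0.066 0.15 ] [ 0.688 -0.019  0.15 ] 0.087 10.2
[0.6778564  0.01429946 0.11341128] [0.67713159 0.01493338 0.11329656]
```

```bash
python3 - <<'E'
from h import *
ex=yawdir(10); zt=-(np.sin(np.radians(10))*ex+np.cos(np.radians(10))*np.array([0,0,1]))
R=rotm(zt,ex); bar=np.array([.676,.017,.129])
p,r=plan([(bar-.05*zt,R),(bar+.019*zt,R)])
E
```

```text
xyz [0.004 0.016 0.131] a [ 0.028 -0.018 -0.08 ] rows 1.3 -> [0.685 0.019 0.178]
xyz [-0.     0.     0.138] a [-0. -0. -0.] rows 1.4 -> [0.673 0.016 0.11 ]
```

>>> step_arm:
  series:
    - {"x": 0.004,"y": 0.016,"z": 0.1,"ax": 0.028,"ay": -0.018,"az": -0.08,"grip": -0.3}
    - {"x": 0.004,"y": 0.016,"z": 0.13,"ax": 0.028,"ay": -0.018,"az": -0.08,"grip": -0.3}
    - {"x": 0.004,"y": 0.016,"z": 0.2,"ax": 0.028,"ay": -0.018,"az": -0.08,"grip": -0.3}
    - {"x": 0.004,"y": 0.016,"z": 0.269,"ax": 0.028,"ay": -0.018,"az": -0.08,"grip": -0.3}
    - {"x": 0.004,"y": 0.016,"z": 0.269,"ax": 0.028,"ay": -0.018,"az": -0.08,"grip": -0.3}
    - {"x": 0.004,"y": 0.016,"z": 0.269,"ax": 0.028,"ay": -0.018,"az": -0.08,"grip": 1}
    - {"x": 0.004,"y": 0.016,"z": 0.269,"ax": 0.028,"ay": -0.018,"az": -0.08,"grip": 1}
    - {"x": 0.004,"y": 0.016,"z": 0.269,"ax": 0.028,"ay": -0.018,"az": -0.08,"grip": 1}
    - {"x": 0.004,"y": 0.016,"z": 0.269,"ax": 0.028,"ay": -0.018,"az": -0.08,"grip": 1}
    - {"x": 0.004,"y": 0.016,"z": 0.269,"ax": 0.028,"ay": -0.018,"az": -0.08,"grip": 1}
  force: 60

```text
time: 3.05
tool_pos: [0.6749, 0.0121, 0.1165]
tcp_rot: [-1.952, -2.319, 0.197]
wrist_force: [2.9, -2.0, 5.6]
width: 0.218
grip_force: 59.2
```

```bash
python3 - <<'E'
from h import *
s,R=st()
p=np.array(s['tool_pos'])
# lift straight up then, at azimuth 60deg, tool y tangential left
up=p+np.array([0,0,.2])
print('lift');plan([(up,R)])
E
```

```text
t 3.05 p [0.6749 0.0121 0.1165] q [-0.    0.45  1.58 -0.03  1.27 -0.16] x [-0.171  0.985 -0.004] y [ 0.972  0.168 -0.166] z [-0.163 -0.032 -0.986] w 0.218 gf 59.2 F [ 2.9 -2.   5.6]
lift
xyz [-0.002 -0.066 -0.394] a [-0. -0. -0.] rows 4.0 -> [0.675 0.012 0.317]
```

>>> step_arm:
  series:
    - {"z": -0.1,"grip": 1}
    - {"z": -0.2,"grip": 1}
    - {"z": -0.3,"grip": 1}
    - {"z": -0.4,"grip": 1}
    - {"z": -0.42,"grip": 1}

```text
validation failed for argument at $.se...
```

```bash
python3 - <<'E'
from h import *
s,R=st()
d=[0,0,-1.]
plan([(np.array([.42,.35,.34]),rotm(d,yawdir(80))),(np.array([.17,.49,.34]),rotm(d,yawdir(150))),(np.array([.09,.53,.25]),rotm(yawdir(150,-2),[0,0,1]))])
E
```

```text
t 3.05 p [0.6749 0.0121 0.1165] q [-0.    0.45  1.58 -0.03  1.27 -0.16] x [-0.171  0.985 -0.004] y [ 0.972  0.168 -0.166] z [-0.163 -0.032 -0.986] w 0.218 gf 59.2 F [ 2.9 -2.   5.6]
xyz [ 0.25  -0.152 -0.127] a [-0.094 -0.063 -0.778] rows 3.2 -> [0.59  0.125 0.191]
xyz [ 0.285 -0.035 -0.14 ] a [-0.094 -0.063 -0.778] rows 3.2 -> [0.505 0.237 0.266]
xyz [ 0.269  0.087 -0.148] a [-0.094 -0.063 -0.778] rows 3.2 -> [0.42 0.35 0.34]
xyz [ 0.18   0.063 -0.   ] a [-0.     0.    -0.778] rows 2.7 -> [0.337 0.397 0.34 ]
xyz [ 0.141  0.129 -0.   ] a [-0.     0.    -0.778] rows 2.7 -> [0.253 0.443 0.34 ]
xyz [ 0.078  0.174 -0.   ] a [-0.     0.    -0.778] rows 2.7 -> [0.17 0.49 0.34]
xyz [0.004 0.06  0.06 ] a [-0.978  0.    -0.   ] rows 3.4 -> [0.143 0.503 0.31 ]
xyz [0.004 0.022 0.081] a [-0.978  0.     0.   ] rows 3.4 -> [0.117 0.517 0.28 ]
xyz [ 0.004 -0.02   0.082] a [-0.978  0.    -0.   ] rows 3.4 -> [0.09 0.53 0.25]
```

>>> step_arm:
  series:
    - {"x": 0,"y": 0,"z": -0.1,"ax": 0,"ay": 0,"az": 0,"grip": 1}
    - {"x": 0,"y": 0,"z": -0.2,"ax": 0,"ay": 0,"az": 0,"grip": 1}
    - {"x": 0,"y": 0,"z": -0.3,"ax": 0,"ay": 0,"az": 0,"grip": 1}
    - {"x": 0,"y": -0.03,"z": -0.4,"ax": 0,"ay": 0,"az": 0,"grip": 1}
    - {"x": 0,"y": -0.06,"z": -0.45,"ax": 0,"ay": 0,"az": 0,"grip": 1}
    - {"x": 0,"y": -0.06,"z": -0.45,"ax": 0,"ay": 0,"az": 0,"grip": 1}

```text
time: 3.65
tool_pos: [0.6827, 0.0148, 0.3478]
tcp_rot: [-1.955, -2.321, 0.191]
wrist_force: [0.2, -0.8, -0.6]
width: 0.221
grip_force: 59.6
```

```bash
python3 - <<'E'
from h import *
s,R=st()
d=[0,0,-1.]
plan([(np.array([.42,.35,.34]),rotm(d,yawdir(80))),(np.array([.17,.49,.34]),rotm(d,yawdir(150))),(np.array([.09,.53,.25]),rotm(yawdir(150,-2),[0,0,1]))])
c=cam('scene','s1.png')
E
```

```text
t 3.65 p [0.6827 0.0148 0.3478] q [ 0.    0.34  1.3  -0.03  1.66 -0.17] x [-0.17   0.985 -0.004] y [ 0.973  0.167 -0.161] z [-0.158 -0.031 -0.987] w 0.221 gf 59.6 F [ 0.2 -0.8 -0.6]
xyz [ 0.25  -0.132  0.026] a [-0.091 -0.061 -0.778] rows 2.8 -> [0.595 0.127 0.345]
xyz [ 0.283 -0.023  0.014] a [-0.091 -0.061 -0.778] rows 2.8 -> [0.508 0.238 0.343]
xyz [0.269 0.091 0.006] a [-0.091 -0.061 -0.778] rows 2.8 -> [0.42 0.35 0.34]
xyz [ 0.18   0.063 -0.   ] a [ 0.     0.    -0.778] rows 2.7 -> [0.337 0.397 0.34 ]
xyz [ 0.141  0.129 -0.   ] a [ 0.     0.    -0.778] rows 2.7 -> [0.253 0.443 0.34 ]
xyz [0.078 0.174 0.   ] a [ 0.     0.    -0.778] rows 2.7 -> [0.17 0.49 0.34]
xyz [0.004 0.06  0.06 ] a [-0.978  0.    -0.   ] rows 3.4 -> [0.143 0.503 0.31 ]
xyz [0.004 0.022 0.081] a [-0.978  0.    -0.   ] rows 3.4 -> [0.117 0.517 0.28 ]
xyz [ 0.004 -0.02   0.082] a [-0.978  0.    -0.   ] rows 3.4 -> [0.09 0.53 0.25]
```

View pics/s1.png

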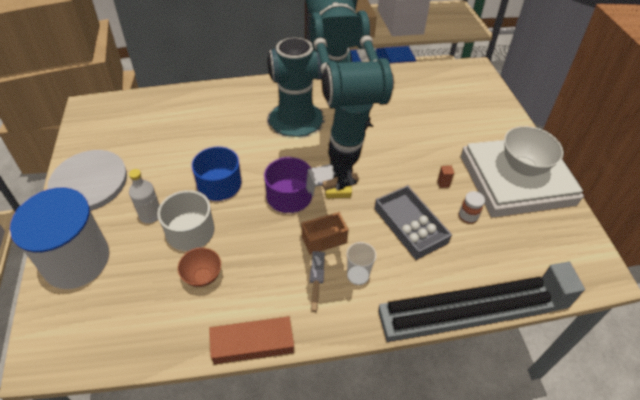

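The scene view shows the scoop out of the rack, hanging in the gripper at about (322,180). Next I swing it to the free left area.

>>> step_arm:
  series:
    - {"x": 0.25,"y": -0.132,"z": 0.026,"ax": -0.091,"ay": -0.061,"az": -0.778,"grip": 1}
    - {"x": 0.25,"y": -0.132,"z": 0.026,"ax": -0.091,"ay": -0.061,"az": -0.778,"grip": 1}
    - {"x": 0.25,"y": -0.132,"z": 0.026,"ax": -0.091,"ay": -0.061,"az": -0.778,"grip": 1}
    - {"x": 0.25,"y": -0.132,"z": 0.026,"ax": -0.091,"ay": -0.061,"az": -0.778,"grip": 1}

```text
time: 4.1
tool_pos: [0.5891, 0.1305, 0.3353]
tcp_rot: [-1.442, -2.69, 0.144]
wrist_force: [-0.0, -1.1, -2.4]
width: 0.218
grip_force: 59.6
```

>>> step_arm:
  series:
    - {"x": 0.283,"y": -0.023,"z": 0.014,"ax": -0.091,"ay": -0.061,"az": -0.778,"grip": 1}
    - {"x": 0.283,"y": -0.023,"z": 0.014,"ax": -0.091,"ay": -0.061,"az": -0.778,"grip": 1}
    - {"x": 0.283,"y": -0.023,"z": 0.014,"ax": -0.091,"ay": -0.061,"az": -0.778,"grip": 1}
    - {"x": 0.283,"y": -0.023,"z": 0.014,"ax": -0.091,"ay": -0.061,"az": -0.778,"grip": 1}

```text
time: 4.5
tool_pos: [0.5019, 0.2413, 0.3338]
tcp_rot: [-0.878, -2.962, 0.075]
wrist_force: [0.4, -1.5, -2.2]
width: 0.223
grip_force: 59.5
```

>>> step_arm:
  series:
    - {"x": 0.269,"y": 0.091,"z": 0.006,"ax": -0.091,"ay": -0.061,"az": -0.778,"grip": 1}
    - {"x": 0.269,"y": 0.091,"z": 0.006,"ax": -0.091,"ay": -0.061,"az": -0.778,"grip": 1}
    - {"x": 0.269,"y": 0.091,"z": 0.006,"ax": -0.091,"ay": -0.061,"az": -0.778,"grip": 1}
    - {"x": 0.269,"y": 0.091,"z": 0.006,"ax": -0.091,"ay": -0.061,"az": -0.778,"grip": 1}

```text
time: 4.9
tool_pos: [0.415, 0.3525, 0.3324]
tcp_rot: [-0.265, -3.115, 0.003]
wrist_force: [1.3, 0.3, -2.6]
width: 0.219
grip_force: 59.6
```

>>> step_arm:
  series:
    - {"x": 0.18,"y": 0.063,"z": 0,"ax": 0,"ay": 0,"az": -0.778,"grip": 1}
    - {"x": 0.18,"y": 0.063,"z": 0,"ax": 0,"ay": 0,"az": -0.778,"grip": 1}
    - {"x": 0.18,"y": 0.063,"z": 0,"ax": 0,"ay": 0,"az": -0.778,"grip": 1}
    - {"x": 0.18,"y": 0.063,"z": 0,"ax": 0,"ay": 0,"az": -0.778,"grip": 1}

```text
time: 5.3
tool_pos: [0.335, 0.3963, 0.3339]
tcp_rot: [0.363, -3.108, 0.003]
wrist_force: [0.5, 0.0, -2.2]
width: 0.219
grip_force: 59.7
```

>>> step_arm:
  series:
    - {"x": 0.141,"y": 0.129,"z": 0,"ax": 0,"ay": 0,"az": -0.778,"grip": 1}
    - {"x": 0.141,"y": 0.129,"z": 0,"ax": 0,"ay": 0,"az": -0.778,"grip": 1}
    - {"x": 0.141,"y": 0.129,"z": 0,"ax": 0,"ay": 0,"az": -0.778,"grip": 1}
    - {"x": 0.141,"y": 0.129,"z": 0,"ax": 0,"ay": 0,"az": -0.778,"grip": 1}

```text
time: 5.7
tool_pos: [0.2523, 0.4429, 0.3355]
tcp_rot: [0.98, -2.973, -0.002]
wrist_force: [0.4, 0.3, -2.5]
width: 0.218
grip_force: 60.0
```

>>> step_arm:
  series:
    - {"x": 0.078,"y": 0.174,"z": 0,"ax": 0,"ay": 0,"az": -0.778,"grip": 1}
    - {"x": 0.078,"y": 0.174,"z": 0,"ax": 0,"ay": 0,"az": -0.778,"grip": 1}
    - {"x": 0.078,"y": 0.174,"z": 0,"ax": 0,"ay": 0,"az": -0.778,"grip": 1}
    - {"x": 0.078,"y": 0.174,"z": 0,"ax": 0,"ay": 0,"az": -0.778,"grip": 1}

```text
time: 6.1
tool_pos: [0.1695, 0.4895, 0.3367]
tcp_rot: [1.559, -2.715, -0.005]
wrist_force: [0.8, -0.3, -3.3]
width: 0.216
grip_force: 60.4
```

>>> step_arm:
  series:
    - {"x": 0.004,"y": 0.06,"z": 0.06,"ax": -0.978,"ay": 0,"az": 0,"grip": 1}
    - {"x": 0.004,"y": 0.06,"z": 0.06,"ax": -0.978,"ay": 0,"az": 0,"grip": 1}
    - {"x": 0.004,"y": 0.06,"z": 0.06,"ax": -0.978,"ay": 0,"az": 0,"grip": 1}
    - {"x": 0.004,"y": 0.06,"z": 0.06,"ax": -0.978,"ay": 0,"az": 0,"grip": 1}
    - {"x": 0.004,"y": 0.06,"z": 0.06,"ax": -0.978,"ay": 0,"az": 0,"grip": 1}

```text
time: 6.6
tool_pos: [0.1449, 0.5008, 0.3055]
tcp_rot: [1.384, -2.438, -0.64]
wrist_force: [0.8, 0.0, -2.8]
width: 0.219
grip_force: 60.6
```

```bash
python3 - <<'E'
from h import *
s,R=st()
plan([(np.array([.09,.53,.25]),rotm(yawdir(150,-2),[0,0,1]))])
E
```

```text
t 6.6 p [0.1449 0.5008 0.3055] q [ 0.9  -0.07  1.91  0.52  1.41 -1.82] x [-0.51  -0.86   0.013] y [-0.743  0.448  0.497] z [-0.433  0.244 -0.868] w 0.219 gf 60.6 F [ 0.8  0.  -2.8]
xyz [0.002 0.026 0.079] a [-0.97   0.003 -0.017] rows 3.4 -> [0.117 0.515 0.278]
xyz [ 0.002 -0.015  0.082] a [-0.97   0.003 -0.017] rows 3.4 -> [0.09 0.53 0.25]
```

>>> step_arm:
  series:
    - {"x": 0.002,"y": 0.026,"z": 0.079,"ax": -0.97,"ay": 0,"az": -0.017,"grip": 1}
    - {"x": 0.002,"y": 0.026,"z": 0.079,"ax": -0.97,"ay": 0,"az": -0.017,"grip": 1}
    - {"x": 0.002,"y": 0.026,"z": 0.079,"ax": -0.97,"ay": 0,"az": -0.017,"grip": 1}
    - {"x": 0.002,"y": 0.026,"z": 0.079,"ax": -0.97,"ay": 0,"az": -0.017,"grip": 1}
    - {"x": 0.002,"y": 0.026,"z": 0.079,"ax": -0.97,"ay": 0,"az": -0.017,"grip": 1}

```text
time: 7.1
tool_pos: [0.1153, 0.5162, 0.2773]
tcp_rot: [1.183, -2.056, -1.154]
wrist_force: [-0.3, -0.3, -2.4]
width: 0.221
grip_force: 60.7
```

>>> step_arm:
  series:
    - {"x": 0.002,"y": -0.015,"z": 0.082,"ax": -0.97,"ay": 0,"az": -0.017,"grip": 1}
    - {"x": 0.002,"y": -0.015,"z": 0.082,"ax": -0.97,"ay": 0,"az": -0.017,"grip": 1}
    - {"x": 0.002,"y": -0.015,"z": 0.082,"ax": -0.97,"ay": 0,"az": -0.017,"grip": 1}
    - {"x": 0.002,"y": -0.015,"z": 0.082,"ax": -0.97,"ay": 0,"az": -0.017,"grip": 1}
    - {"x": 0.002,"y": -0.015,"z": 0.082,"ax": -0.97,"ay": 0,"az": -0.017,"grip": 1}

```text
time: 7.6
tool_pos: [0.0864, 0.5328, 0.2519]
tcp_rot: [0.941, -1.61, -1.552]
wrist_force: [-0.5, 0.3, -2.7]
width: 0.22
grip_force: 60.8
```

```bash
python3 - <<'E'
from h import *
s,R=st()
plan([(np.array([.09,.53,.112]),rotm(yawdir(150,-3),[0,0,1]))])
a=cam('top','t2.png');b=cam('scene')
A=a['img'][180:,:330];B=b['img'][60:280,280:610]
cv2.imwrite('pics/m2.png',np.hstack([cv2.resize(A,None,fx=1.2,fy=1.2)[:264],cv2.resize(B,None,fx=1.2,fy=1.2)])[:,:,::-1])
E
```

```text
t 7.6 p [0.0864 0.5328 0.2519] q [ 0.7   0.4   2.11  1.26  1.75 -2.55] x [-0.491 -0.871 -0.001] y [-0.032  0.018  0.999] z [-0.871  0.491 -0.037] w 0.22 gf 60.8 F [-0.5  0.3 -2.7]
xyz [ 0.002 -0.28   0.001] a [ 0.03  -0.02   0.002] rows 2.8 -> [0.09  0.53  0.112]
```

View pics/m2.png

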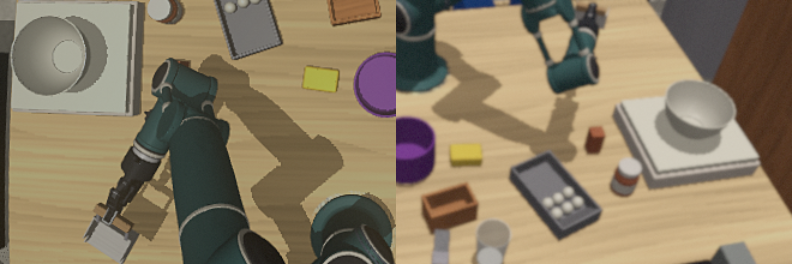

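The composite shows the scoop held level with its open side up at crop (110,240). The wrist at crop (185,80) is above the post (182,62), and joint 6 is at its limit. I'll fit a small kinematic model to choose a clear laying pose.

```bash
cat > fk.py <<'E'
import numpy as np
from scipy.optimize import least_squares
from scipy.spatial.transform import Rotation as Ro
D=[([-1.347,.264,1.604,0,1.274,-.037],[.1739,-.6515,.2301]),([-1.03,.05,1.67,-.04,1.47,-.2],[.3045,-.4827,.3327]),([0,.39,1.43,-.02,1.49,-.13],[.6867,.0156,.2449]),([0,.45,1.58,-.03,1.27,-.16],[.6749,.0121,.1165]),([0,.34,1.3,-.03,1.66,-.17],[.6827,.0148,.3478]),([.9,-.07,1.91,.52,1.41,-1.82],[.1449,.5008,.3055]),([.7,.4,2.11,1.26,1.75,-2.55],[.0864,.5328,.2519])]
def rot(q): return Ro.from_euler('ZYZYZ',[q[0],q[1]+q[2],q[3],q[4],q[5]+np.pi/2]).as_matrix()
def wc(q,k):
    a,h,L2,e,L3,L6,d=k; f=q[1]+q[2]
    r=a+L2*np.sin(q[1])+L3*np.sin(f)+e*np.cos(f); z=h+L2*np.cos(q[1])+L3*np.cos(f)-e*np.sin(f)
    c,s=np.cos(q[0]),np.sin(q[0]); return np.array([c*r-s*d,s*r+c*d,z])
def fk(q,k): R=rot(q); return wc(q,k)+k[5]*R[:,2],R
k0=[0,.3,.4,0,.4,.3,.02]
S=least_squares(lambda k:np.r_[np.concatenate([fk(q,k)[0]-p for q,p in D]),.003*(np.array(k)-k0)],k0); K=S.x
LO=np.array([-2.63,-.94,.31,-1.31,0,-2.55]);HI=np.array([2.63,2.18,2.57,4.45,2.66,2.55])
def ik(p,R,q0):
    def f(q):
        P,M=fk(q,K); return np.r_[(P-p)*5,(Ro.from_matrix(M.T@R)).as_rotvec()]
    s=least_squares(f,np.clip(q0,LO+.02,HI-.02),bounds=(LO,HI)); return s.x,np.abs(s.fun).max()
if __name__=='__main__':
    print(K.round(3)); print(S.fun[:21].reshape(-1,3).round(4))
    print(rot(D[-1][0]).round(3))
    from h import rotm,yawdir
    for az,r in [(90,.45),(95,.5),(80,.5)]:
      for rel in [40,55,70,90]:
        for dip in [0,-15]:
          p=np.r_[r*np.cos(np.radians(az)),r*np.sin(np.radians(az)),.10-.1*np.sin(np.radians(dip))]
          q,e=ik(p,rotm(yawdir(az+rel,dip),[0,0,1]),[np.radians(az-30),.4,2.1,1.2,1.6,-2.2])
          print(az,r,rel,dip,q.round(2),e.round(4),wc(q,K).round(2))
    for r in [.8,.9,1.0]:
      for dip in [-10,-20,-30]:
        q,e=ik(np.array([r,0,.1-.12*np.sin(np.radians(dip))]),rotm(yawdir(0,dip),[0,0,1]),[0,.9,1,0,.4,0]);print('radial',r,dip,q.round(2),e.round(4),wc(q,K).round(2))
E
python3 fk.py
```

```text
Traceback (most recent call last):
  File "fk.py", line 12, in <module>
    S=least_squares(lambda k:np.r_[np.concatenate([fk(q,k)[0]-p for q,p in D]),.003*(np.array(k)-k0)],k0); K=S.x
  File "fk.py", line 12, in <lambda>
    S=least_squares(lambda k:np.r_[np.concatenate([fk(q,k)[0]-p for q,p in D]),.003*(np.array(k)-k0)],k0); K=S.x
                                                   ~~^^^^^
  File "fk.py", line 10, in fk
    def fk(q,k): R=rot(q); return wc(q,k)+k[5]*R[:,2],R
                   ~~~^^^
  File "fk.py", line 5, in rot
    def rot(q): return Ro.from_euler('ZYZYZ',[q[0],q[1]+q[2],q[3],q[4],q[5]+np.pi/2]).as_matrix()
                       ~~~~~~~~~~~~~^^^^^^^^^^^^^^^^^^^^^^^^^^^^^^^^^^^^^^^^^^^^^^^^^
  File "scipy/spatial/transform/_rotation.pyx", line 1413, in scipy.spatial.transform._rotation.Rotation.from_euler
ValueError: Expected axis specification to be a non-empty string of upto 3 characters, got ZYZYZ
```

```bash
sed -i "s/^def rot(q).*/def rot(q): return (Ro.from_euler('ZYZ',[q[0],q[1]+q[2],q[3]])*Ro.from_euler('YZ',[q[4],q[5]+np.pi\/2])).as_matrix()/" fk.py; python3 fk.py
```

```text
[-0.004  0.253  0.516  0.004  0.571  0.349  0.025]
[[ 0.     -0.0014  0.0003]
 [-0.0023  0.0005 -0.0022]
 [-0.0007  0.0021 -0.004 ]
 [ 0.0004  0.0026 -0.0007]
 [-0.0003 -0.0005  0.003 ]
 [ 0.0023 -0.0003  0.0028]
 [-0.0001 -0.0004  0.0007]]
[[-0.492 -0.032 -0.87 ]
 [-0.87   0.012  0.492]
 [-0.006  0.999 -0.034]]
90 0.45 40 0 [ 0.65  0.26  2.53  1.37  1.37 -2.55] 0.2611 [0.24 0.21 0.21]
90 0.45 40 -15 [ 0.68  0.09  2.57  1.35  1.28 -2.55] 0.0993 [0.22 0.21 0.26]
90 0.45 55 0 [ 0.7   0.44  2.34  1.19  1.51 -2.55] 0.241 [0.3  0.28 0.18]
90 0.45 55 -15 [ 0.72  0.23  2.4   1.17  1.4  -2.55] 0.09 [0.28 0.27 0.25]
90 0.45 70 0 [ 0.77  0.57  2.17  1.05  1.64 -2.55] 0.2386 [0.34 0.36 0.16]
90 0.45 70 -15 [ 0.79  0.36  2.24  1.01  1.52 -2.55] 0.0993 [0.31 0.35 0.25]
90 0.45 90 0 [ 0.89  0.7   1.97  0.89  1.8  -2.55] 0.2273 [0.35 0.47 0.14]
90 0.45 90 -15 [ 0.91  0.5   2.03  0.83  1.68 -2.55] 0.1182 [0.33 0.46 0.24]
95 0.5 40 0 [ 0.85  0.34  2.45  1.46  1.37 -2.55] 0.236 [0.22 0.29 0.2 ]
95 0.5 40 -15 [ 0.88  0.16  2.5   1.46  1.23 -2.55] 0.0885 [0.2  0.28 0.25]
95 0.5 55 0 [ 0.87  0.5   2.27  
[... 1012 characters left out ...]
.23]
radial 0.8 -10 [-0.03  0.23  2.05 -0.15  0.    0.14] 0.5426 [0.54 0.01 0.38]
radial 0.8 -20 [-0.03  0.21  2.06  0.75  0.   -0.77] 0.3551 [0.54 0.01 0.38]
radial 0.8 -30 [-0.03  0.2   2.07  1.22  0.   -1.24] 0.169 [0.53 0.01 0.39]
radial 0.9 -10 [-0.03  0.4   1.85  0.07  0.   -0.08] 0.51 [0.64 0.01 0.36]
radial 0.9 -20 [-0.03  0.38  1.86  1.21  0.   -1.23] 0.3238 [0.63 0.01 0.37]
radial 0.9 -30 [-0.07  0.37  1.93  2.51  0.2  -2.55] 0.0539 [ 0.61 -0.02  0.35]
radial 1.0 -10 [-0.02  0.57  1.64  0.45  0.   -0.46] 0.4617 [0.73 0.01 0.35]
radial 1.0 -20 [-0.02  0.54  1.65  0.08  0.   -0.09] 0.2772 [0.72 0.01 0.36]
radial 1.0 -30 [-0.05  0.53  1.71  2.52  0.14 -2.55] 0.0337 [ 0.7  -0.01  0.34]
```

```bash
python3 - <<'E'
from fk import *
from h import *
s,R=st();q0=np.array(s['q'])
for x,y in [(.09,.53),(.05,.55),(.0,.56)]:
  for yaw in [150,160]:
   for dip in [-20,-25,-30]:
    for z in [.14,.09]:
      q,e=ik(np.array([x,y,z]),rotm(yawdir(yaw,dip),[0,0,1]),q0);print(x,y,yaw,dip,z,q.round(2),e.round(4),wc(q,K).round(2))
E
```

```text
t 7.7 p [0.0869 0.5334 0.2542] q [ 0.7   0.4   2.11  1.26  1.75 -2.55] x [-0.491 -0.871 -0.007] y [-0.037  0.013  0.999] z [-0.87   0.491 -0.038] w 0.219 gf 60.8 F [ 0.1 -0.7 -2.4]
0.09 0.53 150 -20 0.14 [ 0.73  0.4   2.13  1.11  1.46 -2.55] 0.0043 [0.37 0.37 0.26]
0.09 0.53 150 -20 0.09 [ 0.74  0.48  2.11  1.09  1.41 -2.55] 0.0518 [0.37 0.38 0.22]
0.09 0.53 150 -25 0.14 [ 0.75  0.34  2.13  1.07  1.4  -2.5 ] 0.0 [0.36 0.37 0.29]
0.09 0.53 150 -25 0.09 [ 0.75  0.43  2.13  1.08  1.35 -2.55] 0.0181 [0.36 0.38 0.24]
0.09 0.53 150 -30 0.14 [ 0.77  0.29  2.13  1.03  1.35 -2.43] 0.0 [0.35 0.38 0.31]
0.09 0.53 150 -30 0.09 [ 0.77  0.38  2.14  1.05  1.3  -2.52] 0.0 [0.35 0.38 0.26]
0.09 0.53 160 -20 0.14 [ 0.77  0.47  2.01  1.    1.55 -2.55] 0.0049 [0.4  0.42 0.26]
0.09 0.53 160 -20 0.09 [ 0.78  0.55  1.99  0.99  1.5  -2.55] 0.0514 [0.4  0.43 0.22]
0.09 0.53 160 -25 0.14 [ 0.79  0.42  2.02  0.97  1.5  -2.51] 0.0 [0.39 0.42 0.29]
0.09 0.53 160 -25 0.09 [ 0.79  0.5   2.01  0.96  1.45 -2.55] 0.0205 [0.39 0.43 0.24]
0.09 0.53 160 -30 0.14 [ 0.81  0.36  2.03  0.93  1.44 -2.46] 0.0 [0.37 0.43 0.31]
[... 1361 characters left out ...]
.2   1.22  1.26 -2.55] 0.0108 [0.27 0.4  0.24]
0.0 0.56 150 -30 0.14 [ 0.95  0.24  2.2   1.15  1.24 -2.39] 0.0 [0.26 0.41 0.31]
0.0 0.56 150 -30 0.09 [ 0.95  0.34  2.21  1.19  1.2  -2.5 ] 0.0 [0.26 0.41 0.26]
0.0 0.56 160 -20 0.14 [ 0.92  0.43  2.08  1.13  1.46 -2.54] 0.0 [0.31 0.45 0.26]
0.0 0.56 160 -20 0.09 [ 0.93  0.51  2.07  1.12  1.41 -2.55] 0.0393 [0.31 0.46 0.22]
0.0 0.56 160 -25 0.14 [ 0.94  0.37  2.09  1.09  1.4  -2.48] 0.0 [0.3  0.45 0.29]
0.0 0.56 160 -25 0.09 [ 0.95  0.46  2.09  1.1   1.36 -2.55] 0.0066 [0.3  0.45 0.24]
0.0 0.56 160 -30 0.14 [ 0.97  0.32  2.09  1.04  1.34 -2.42] 0.0 [0.28 0.46 0.31]
0.0 0.56 160 -30 0.09 [ 0.97  0.41  2.1   1.06  1.29 -2.5 ] 0.0 [0.28 0.46 0.26]
```

```bash
python3 - <<'E'
from h import *
R=rotm(yawdir(150,-25),[0,0,1])
plan([(np.array([.06,.545,.18]),R),(np.array([.06,.545,.129]),R)])
E
```

```text
xyz [ 0.007 -0.146  0.064] a [ 0.76  -0.016  0.017] rows 2.7 -> [0.06  0.545 0.18 ]
xyz [ 0.    -0.092  0.043] a [ 0. -0.  0.] rows 1.0 -> [0.06  0.545 0.129]
```

>>> step_arm:
  series:
    - {"x": 0.007,"y": -0.05,"z": 0.064,"ax": 0.4,"ay": -0.016,"az": 0.017,"grip": 1}
    - {"x": 0.007,"y": -0.146,"z": 0.064,"ax": 0.76,"ay": -0.016,"az": 0.017,"grip": 1}
    - {"x": 0.007,"y": -0.146,"z": 0.064,"ax": 0.76,"ay": -0.016,"az": 0.017,"grip": 1}
    - {"x": 0.007,"y": -0.146,"z": 0.064,"ax": 0.76,"ay": -0.016,"az": 0.017,"grip": 1}

```text
time: 8.1
tool_pos: [0.0598, 0.5466, 0.1841]
tcp_rot: [1.145, -1.969, -1.262]
wrist_force: [-0.4, 1.4, -0.7]
width: 0.212
grip_force: 60.7
```

>>> step_arm:
  series:
    - {"x": 0,"y": -0.03,"z": 0.014,"ax": 0,"ay": 0,"az": 0,"grip": 1}
    - {"x": 0,"y": -0.06,"z": 0.028,"ax": 0,"ay": 0,"az": 0,"grip": 1}
    - {"x": 0,"y": -0.08,"z": 0.037,"ax": 0,"ay": 0,"az": 0,"grip": 1}
    - {"x": 0,"y": -0.088,"z": 0.04,"ax": 0,"ay": 0,"az": 0,"grip": 1}
    - {"x": 0,"y": -0.088,"z": 0.04,"ax": 0,"ay": 0,"az": 0,"grip": 1}

```text
time: 8.6
tool_pos: [0.0599, 0.5446, 0.1317]
tcp_rot: [1.133, -1.967, -1.26]
wrist_force: [-0.5, 0.5, -1.8]
width: 0.222
grip_force: 60.8
```

```bash
python3 - <<'E'
from h import *
st()
E
```

```text
t 8.6 p [0.0599 0.5446 0.1317] q [ 0.81  0.35  2.16  1.13  1.36 -2.51] x [-0.502 -0.865  0.   ] y [-0.362  0.21   0.908] z [-0.786  0.455 -0.418] w 0.222 gf 60.8 F [-0.5  0.5 -1.8]
```

>>> step_arm:
  series:
    - {"x": 0,"y": -0.005,"z": 0.0025,"ax": 0,"ay": 0,"az": 0,"grip": 1}
    - {"x": 0,"y": -0.009,"z": 0.004,"ax": 0,"ay": 0,"az": 0,"grip": 1}
    - {"x": 0,"y": -0.009,"z": 0.004,"ax": 0,"ay": 0,"az": 0,"grip": 1}

```text
time: 8.9
tool_pos: [0.0605, 0.5457, 0.1302]
tcp_rot: [1.134, -1.963, -1.266]
wrist_force: [4.4, -3.5, 8.6]
width: 0.221
grip_force: 62.0
```

>>> step_arm:
  series:
    - {"x": 0,"y": 0,"z": 0,"ax": 0,"ay": 0,"az": 0,"grip": 0}
    - {"x": 0,"y": 0,"z": 0,"ax": 0,"ay": 0,"az": 0,"grip": -0.3}
    - {"x": 0,"y": 0,"z": 0,"ax": 0,"ay": 0,"az": 0,"grip": -0.6}
    - {"x": 0,"y": 0,"z": 0,"ax": 0,"ay": 0,"az": 0,"grip": -1}
    - {"x": 0,"y": -0.01,"z": 0.005,"ax": 0,"ay": 0,"az": 0,"grip": -1}
    - {"x": 0,"y": -0.02,"z": 0.009,"ax": 0,"ay": 0,"az": 0,"grip": -1}
    - {"x": 0,"y": -0.03,"z": 0.014,"ax": 0,"ay": 0,"az": 0,"grip": -1}
    - {"x": 0,"y": -0.04,"z": 0.018,"ax": 0,"ay": 0,"az": 0,"grip": -1}
    - {"x": 0,"y": -0.04,"z": 0.018,"ax": 0,"ay": 0,"az": 0,"grip": -1}
    - {"x": 0,"y": -0.04,"z": 0.018,"ax": 0,"ay": 0,"az": 0,"grip": -1}

```text
time: 9.9
tool_pos: [0.0597, 0.5448, 0.1057]
tcp_rot: [1.132, -1.968, -1.255]
wrist_force: [0.2, 0.2, -0.9]
width: 1.001
grip_force: 0.8
```

```bash
python3 - <<'E'
from h import *
st()
b=cam('scene');a=cam('top')
A=a['img'][230:400,0:250];B=b['img'][0:200,330:560]
cv2.imwrite('pics/m3.png',np.hstack([cv2.resize(A,(500,340)),cv2.resize(B,(300,340))])[:,:,::-1])
E
```

```text
t 9.9 p [0.0597 0.5448 0.1057] q [ 0.81  0.4   2.16  1.14  1.34 -2.55] x [-0.501 -0.866  0.003] y [-0.362  0.213  0.907] z [-0.786  0.453 -0.42 ] w 1.001 gf 0.8 F [ 0.2  0.2 -0.9]
```

View pics/m3.png

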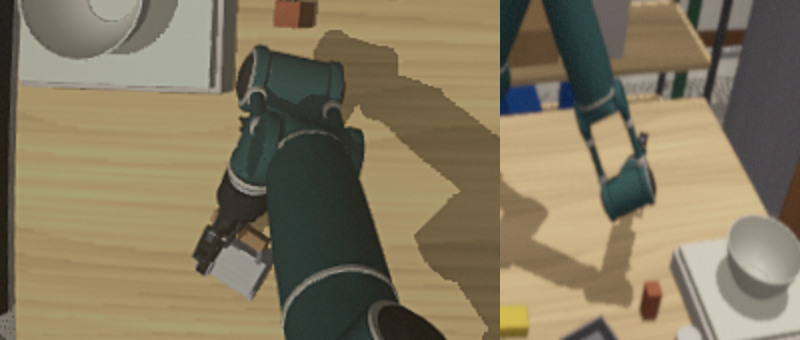

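>>> step_arm:
  series:
    - {"x": 0,"y": -0.008,"z": 0.004,"ax": 0,"ay": 0,"az": 0,"grip": -1}
    - {"x": 0,"y": -0.016,"z": 0.007,"ax": 0,"ay": 0,"az": 0,"grip": -1}
    - {"x": 0,"y": -0.016,"z": 0.007,"ax": 0,"ay": 0,"az": 0,"grip": -1}
    - {"x": 0,"y": -0.016,"z": -0.01,"ax": 0,"ay": 0,"az": 0,"grip": -1}
    - {"x": 0,"y": -0.016,"z": -0.05,"ax": 0,"ay": 0,"az": 0,"grip": -1}
    - {"x": 0,"y": -0.016,"z": -0.1,"ax": 0,"ay": 0,"az": 0,"grip": -1}
    - {"x": 0,"y": 0,"z": -0.18,"ax": 0,"ay": 0,"az": 0,"grip": -1}
    - {"x": 0,"y": 0.08,"z": -0.25,"ax": 0,"ay": 0,"az": 0,"grip": -1}
    - {"x": 0,"y": 0.16,"z": -0.3,"ax": 0,"ay": 0,"az": 0,"grip": -1}
    - {"x": 0,"y": 0.26,"z": -0.3,"ax": 0,"ay": 0,"az": 0,"grip": -1}
    - {"x": 0,"y": 0.32,"z": -0.3,"ax": 0,"ay": 0,"az": 0,"grip": -1}
    - {"x": 0,"y": 0.32,"z": -0.3,"ax": 0,"ay": 0,"az": 0,"grip": -1}

```text
time: 11.2
tool_pos: [0.1203, 0.5117, 0.3187]
tcp_rot: [1.143, -1.97, -1.26]
wrist_force: [0.2, -0.9, -3.2]
width: 0.998
grip_force: 1.4
```

```bash
python3 - <<'E'
from h import *
from fk import ik,wc,K
s,R=st();p=np.array(s['tool_pos'])
# upright tool: y along scoop lip dir yaw 150
Rt=rotm([0,0,-1],yawdir(150))
print(ik(np.array([.08,.53,.22]),Rt,s['q']))
plan([(np.array([.1,.52,.26]),Rt)])
a=cam('top','t4.png');c=cam('wrist');import pickle;pickle.dump((a,c),open('c4.pkl','wb'))
h=cv2.cvtColor(a['img'][230:400,0:260],cv2.COLOR_RGB2HSV)
m=((h[:,:,1]<45)&(h[:,:,2]>110)).astype(np.uint8)
n,l,stt,ce=cv2.connectedComponentsWithStats(m)
for i in range(1,n):
  if stt[i][4]>60: print(stt[i],ce[i]+[0,230],onz(a,ce[i][0],ce[i][1]+230,.05))
E
```

```text
t 11.2 p [0.1203 0.5117 0.3187] q [ 0.69  0.09  2.03  1.02  1.62 -2.22] x [-0.5   -0.866 -0.007] y [-0.369  0.206  0.906] z [-0.783  0.456 -0.423] w 0.998 gf 1.4 F [ 0.2 -0.9 -3.2]
(array([ 1.37488006e+00,  8.66010020e-03,  1.91169586e+00, -8.11392994e-11,
        1.22123669e+00, -1.24311382e+00]), np.float64(6.528360749697934e-10))
xyz [ 0.002 -0.029  0.03 ] a [0.722 0.004 0.002] rows 2.5 -> [0.114 0.514 0.299]
xyz [ 0.002 -0.016  0.038] a [0.722 0.004 0.002] rows 2.5 -> [0.107 0.517 0.28 ]
xyz [ 0.002 -0.001  0.042] a [0.722 0.004 0.002] rows 2.5 -> [0.1  0.52 0.26]
[   9    0  110   46 3683] [ 57.86804236 252.60412707] [0.36893249 0.7409714  0.05      ]
[ 91  70  28  20 134] [101.2238806  312.94029851] [0.18690022 0.59208605 0.05      ]
[146  79  27  13  66] [155.06060606 314.28787879] [0.18922815 0.42091399 0.05      ]
[  0 154   8  16  85] [  3.64705882 392.34117647] [-0.08714804  0.92483662  0.05      ]
```

```bash
python3 - <<'E'
from h import *
import pickle
a,c=pickle.load(open('c4.pkl','rb'))
A=a['img'][230:400,0:250]
cv2.imwrite('pics/m4.png',np.hstack([cv2.resize(A,(441,300)),cv2.resize(c['img'],(350,300))])[:,:,::-1])
E
```

```text
(no output)
```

View pics/m4.png

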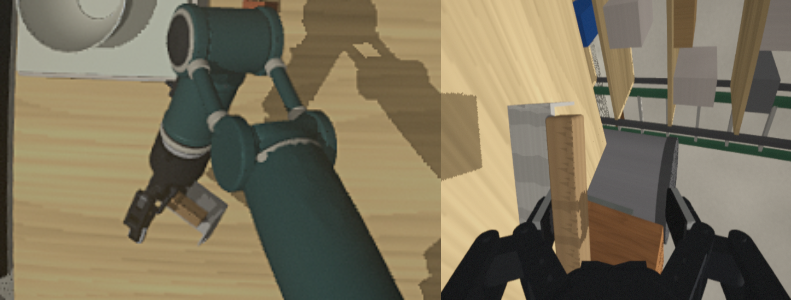

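The picture shows the bar still resting on the lower (left) finger, so the scoop was dragged along. I'll clamp again, lower to the same place, open lower, and withdraw horizontally.

>>> step_arm:
  series:
    - {"x": 0,"y": 0,"z": 0,"ax": 0,"ay": 0,"az": 0,"grip": 0}
    - {"x": 0,"y": 0,"z": 0,"ax": 0,"ay": 0,"az": 0,"grip": 1}
    - {"x": 0,"y": 0,"z": 0,"ax": 0,"ay": 0,"az": 0,"grip": 1}
    - {"x": 0,"y": 0,"z": 0,"ax": 0,"ay": 0,"az": 0,"grip": 1}
    - {"x": 0,"y": 0,"z": 0,"ax": 0,"ay": 0,"az": 0,"grip": 1}
    - {"x": 0,"y": 0,"z": 0,"ax": 0,"ay": 0,"az": 0,"grip": 1}
    - {"x": 0,"y": 0,"z": 0,"ax": 0,"ay": 0,"az": 0,"grip": 1}

```text
time: 12.0
tool_pos: [0.1198, 0.5109, 0.3143]
tcp_rot: [1.133, -1.969, -1.256]
wrist_force: [-0.3, -1.3, -0.1]
width: 0.001
grip_force: 0.0
```

```bash
python3 - <<'E'
from h import *
s,R=st()
plan([(np.array([.06,.545,.175]),rotm(yawdir(150,-25),[0,0,1]))])
c=cam('wrist');a=cam('top');import pickle;pickle.dump((a,c),open('c5.pkl','wb'))
cv2.imwrite('pics/m5.png',np.hstack([cv2.resize(a['img'][270:400,30:200],(400,306)),cv2.resize(c['img'],(400,306))])[:,:,::-1])
E
```

```text
t 12.0 p [0.1198 0.5109 0.3143] q [ 0.68  0.09  2.03  1.02  1.62 -2.22] x [-0.501 -0.865  0.002] y [-0.363  0.212  0.907] z [-0.786  0.454 -0.42 ] w 0.001 gf 0.0 F [-0.3 -1.3 -0.1]
xyz [ 0.    -0.195  0.242] a [ 0.005  0.    -0.005] rows 3.1 -> [0.06  0.545 0.175]
```

View pics/m5.png

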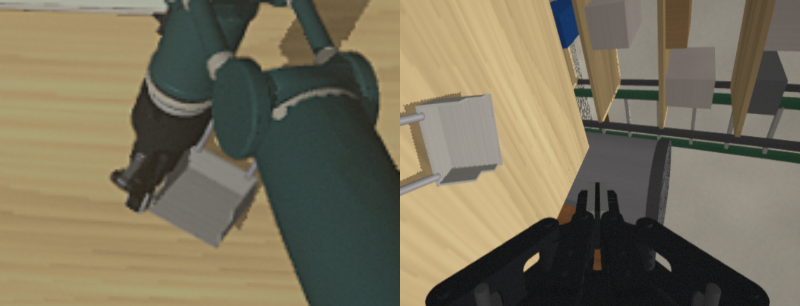

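The scoop has dropped onto the bench: the pan is at about (200,195) in the left crop and looks open side up. I'll stand the tool upright above it and look from there.

>>> step_arm:
  series:
    - {"x": 0,"y": 0.03,"z": -0.03,"ax": 0.722,"ay": 0,"az": 0,"grip": -1}
    - {"x": 0,"y": 0.03,"z": -0.03,"ax": 0.722,"ay": 0,"az": 0,"grip": -1}
    - {"x": 0,"y": 0.03,"z": -0.03,"ax": 0.722,"ay": 0,"az": 0,"grip": -1}

```text
time: 12.4
tool_pos: [0.127, 0.5084, 0.3375]
tcp_rot: [1.312, -2.273, -0.903]
wrist_force: [-0.6, 0.7, 0.8]
width: 0.506
grip_force: 0.0
```

>>> step_arm:
  series:
    - {"x": 0,"y": 0.03,"z": -0.03,"ax": 0.722,"ay": 0,"az": 0,"grip": -1}
    - {"x": 0,"y": 0.03,"z": -0.03,"ax": 0.722,"ay": 0,"az": 0,"grip": -1}
    - {"x": 0,"y": 0.03,"z": -0.03,"ax": 0.722,"ay": 0,"az": 0,"grip": -1}

```text
time: 12.7
tool_pos: [0.1255, 0.5089, 0.3593]
tcp_rot: [1.46, -2.527, -0.486]
wrist_force: [-0.1, 0.6, 0.7]
width: 0.993
grip_force: 0.0
```

>>> step_arm:
  series:
    - {"x": 0,"y": 0,"z": -0.05,"ax": 0.722,"ay": 0,"az": 0,"grip": -1}
    - {"x": 0,"y": 0,"z": -0.05,"ax": 0.722,"ay": 0,"az": 0,"grip": -1}
    - {"x": 0,"y": 0,"z": -0.05,"ax": 0.722,"ay": 0,"az": 0,"grip": -1}

```text
time: 13.0
tool_pos: [0.1329, 0.5042, 0.3814]
tcp_rot: [-1.57, 2.718, 0.002]
wrist_force: [-0.5, -0.2, -0.6]
width: 1.002
grip_force: 0.0
```

```bash
python3 - <<'E'
from h import *
s,R=st()
c=cam('wrist','w6.png');a=cam('top');import pickle;pickle.dump((a,c),open('c6.pkl','wb'))
E
```

```text
t 13.0 p [0.1329 0.5042 0.3814] q [ 1.27 -0.09  1.71 -0.    1.51 -1.35] x [-0.5   -0.866 -0.003] y [-0.866  0.5   -0.   ] z [ 0.002  0.002 -1.   ] w 1.002 gf 0.0 F [-0.5 -0.2 -0.6]
```

View pics/w6.png

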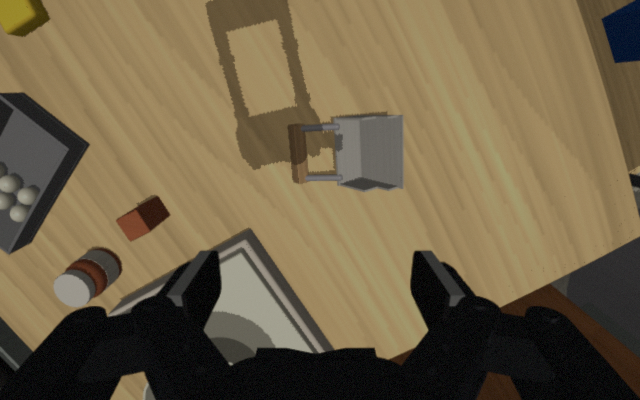

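The wrist view shows the scoop lying on the bench, with the bar at (297,153) and the pan at 337–403. The lip looks larger than the bar, so it may not be lying open side up. I have used up my picture views, so I'll measure by numbers from here.

```bash
python3 - <<'E'
from h import *
import pickle
a,c=pickle.load(open('c6.pkl','rb'))
print('camz',(-np.array(c['R']).T@np.array(c['t'])).round(3))
im=c['img'];h=cv2.cvtColor(im,cv2.COLOR_RGB2HSV)
g=((h[...,1]<50)&(h[...,2]>90)).astype(np.uint8)[95:205,280:420]
cs,_=cv2.findContours(g,cv2.RETR_EXTERNAL,cv2.CHAIN_APPROX_SIMPLE)
for k in cs:
  if cv2.contourArea(k)>100: print((cv2.approxPolyDP(k,2.5,True)[:,0]+[280,95]).tolist())
L=im.mean(2)
for v in range(110,196,6): print(v,' '.join('%3d%s'%(L[v,u],'*' if g[v-95,u-280] else ' ') for u in range(286,412,5)))
for z in (.01,.05,.088,.098):
  d=lambda p,q:np.linalg.norm(onz(c,*p,z)-onz(c,*q,z)).round(3)
  print(z,'bar',d((297,124),(297,182)),'337',d((337,119),(337,184)),'365',d((367,113),(369,190)),'403',d((403,115),(403,188)))
ha=cv2.cvtColor(a['img'],cv2.COLOR_RGB2HSV)
print('top px of (-.0,.55,.05)',proj(a,[0,.55,.05]), 'wrist->bench pan', onz(c,380,150,.02), 'bar',onz(c,297,153,.05))
E
```

```text
camz [0.097 0.442 0.524]
[[402, 115], [334, 118], [332, 124], [323, 124], [323, 129], [333, 129], [337, 135], [342, 135], [342, 148], [336, 150], [337, 174], [305, 178], [335, 179], [339, 185], [363, 191], [376, 187], [388, 190], [402, 188]]
110  83   84   77   83   82   78  127  132  132  134  131  133  135  135  134  123  119  122  125  128  119  125  134  122  127  127 
116  82   85   85   79   86   80   79  131  132  112   89   78   73   69   66   60   70   82   89*  86   84  116* 117* 100* 126  128 
122  83   82   84   83   80   86   79  118   91   86  118* 122* 121* 121* 122*  98*  99* 100* 101* 103* 100* 101* 100* 103* 122  127 
128  81   55   56   72   71   70   71   69  110* 107* 106* 123* 122* 120* 121*  99*  98* 100* 101* 101* 102* 102* 103* 102* 134  124 
134  84   50   56   60   83   79   84   82   77   81   99*  95* 123* 122* 122* 100* 102* 102* 101* 102* 102* 101* 104* 102* 131  126 
140  87   48   57   58   80   81   81   85   78   77   75   85  123* 122* 122* 101* 100* 101* 101* 102* 101* 100* 104* 105* 124  133 
146  80   52   59   57   72   84   82   86   84   77  
[... 776 characters left out ...]
7  135  135  135  132  133  131  119*  66   62   61   59   57   59   59   74  100* 103* 100*  98* 120  123 
188 138  134  137  133  131  134  137  134  136  134  137  133  134  111   88*  63   62   99* 127  103*  83  100* 126  109* 123  123 
194 139  136  134  137  127  130  134  137  134  136  134  136  134  138  131  130  135  135  136  133  135  136  134  135  132  119 
0.01 bar 0.093 337 0.104 365 0.123 403 0.117
0.05 bar 0.085 337 0.096 365 0.114 403 0.108
0.088 bar 0.079 337 0.088 365 0.105 403 0.099
0.098 bar 0.077 337 0.086 365 0.102 403 0.097
top px of (-.0,.55,.05) [113.49795742 373.75745258] wrist->bench pan [0.04917914 0.55917784 0.02      ] bar [0.15930617 0.49554291 0.05      ]
```

Brightness and widths show the inside floor, back wall and both side walls. The bar is at z≈0.01 and the lip is at about 0.07, so the scoop is sitting on its back edge and bar with the lip up about 50°. That pose is barely stable. I'll press the pan floor near the lip with shut fingers to tip it flat.

```bash
python3 - <<'E'
from h import *
import pickle
a,c=pickle.load(open('c6.pkl','rb'))
e=onz(c,360,150,.004);l=onz(c,403,151.5,.07);b=onz(c,298,153,.014)
print('edge',e,'lip',l,'bar',b, np.linalg.norm(l-e),np.linalg.norm(b-e))
d=(l-e)[:2];d/=np.linalg.norm(d);print('dir',np.degrees(np.arctan2(d[1],d[0])), np.degrees(np.arctan2((e-b)[1],(e-b)[0])))
t=np.r_[e[:2]+.038*d,.115]
s,R=st();plan([(t+[0,0,.05],R)])
E
```

```text
edge [0.07553636 0.54692927 0.004     ] lip [0.02669986 0.56552301 0.07      ] bar [0.16268009 0.50041728 0.014     ] 0.08418271969118496 0.09928441900544513
dir 159.15645185284734 151.90942485731273
t 13.1 p [0.1315 0.504  0.3792] q [ 1.27 -0.09  1.72  0.    1.51 -1.36] x [-0.497 -0.868  0.002] y [-0.868  0.497  0.003] z [-0.003  0.    -1.   ] w 1.002 gf 0.0 F [ 0.1 -0.2  0.2]
xyz [-0.008  0.214  0.429] a [-0. -0. -0.] rows 4.8 -> [0.04  0.56  0.165]
```

>>> step_arm:
  series:
    - {"x": -0.008,"y": 0.214,"z": 0.2,"ax": 0,"ay": 0,"az": 0,"grip": 1}
    - {"x": -0.008,"y": 0.214,"z": 0.3,"ax": 0,"ay": 0,"az": 0,"grip": 1}
    - {"x": -0.008,"y": 0.214,"z": 0.4,"ax": 0,"ay": 0,"az": 0,"grip": 1}
    - {"x": -0.008,"y": 0.214,"z": 0.5,"ax": 0,"ay": 0,"az": 0,"grip": 1}
    - {"x": -0.008,"y": 0.214,"z": 0.56,"ax": 0,"ay": 0,"az": 0,"grip": 1}
    - {"x": -0.008,"y": 0.214,"z": 0.59,"ax": 0,"ay": 0,"az": 0,"grip": 1}
    - {"x": -0.008,"y": 0.214,"z": 0.61,"ax": 0,"ay": 0,"az": 0,"grip": 1}
    - {"x": -0.008,"y": 0.214,"z": 0.63,"ax": 0,"ay": 0,"az": 0,"grip": 1}
    - {"x": -0.008,"y": 0.214,"z": 0.65,"ax": 0,"ay": 0,"az": 0,"grip": 1}
    - {"x": -0.008,"y": 0.214,"z": 0.67,"ax": 0,"ay": 0,"az": 0,"grip": 1}
    - {"x": -0.008,"y": 0.214,"z": 0.69,"ax": 0,"ay": 0,"az": 0,"grip": 1}
    - {"x": -0.008,"y": 0.214,"z": 0.7,"ax": 0,"ay": 0,"az": 0,"grip": 1}

```text
time: 14.3
tool_pos: [0.0422, 0.5606, 0.0294]
tcp_rot: [1.567, -2.72, -0.004]
wrist_force: [-0.3, 0.3, 0.0]
width: -0.001
grip_force: 0.1
```

>>> step_arm:
  series:
    - {"x": 0,"y": 0,"z": -0.1,"ax": 0,"ay": 0,"az": 0,"grip": 1}
    - {"x": 0,"y": 0,"z": -0.2,"ax": 0,"ay": 0,"az": 0,"grip": 1}
    - {"x": 0,"y": -0.1,"z": -0.3,"ax": 0,"ay": 0,"az": 0,"grip": 1}
    - {"x": 0,"y": -0.17,"z": -0.4,"ax": 0,"ay": 0,"az": 0,"grip": -1}
    - {"x": 0,"y": -0.17,"z": -0.45,"ax": 0,"ay": 0,"az": 0,"grip": -1}
    - {"x": 0,"y": -0.17,"z": -0.45,"ax": 0,"ay": 0,"az": 0,"grip": -1}
    - {"x": 0,"y": -0.17,"z": -0.45,"ax": 0,"ay": 0,"az": 0,"grip": -1}

```text
time: 15.0
tool_pos: [0.1171, 0.5188, 0.2568]
tcp_rot: [-1.567, 2.722, 0.009]
wrist_force: [-0.6, -1.5, -0.1]
width: 0.679
grip_force: 0.0
```

```bash
cat > m.py <<'E'
from h import *
import pickle,sys
s,R=st()
c=cam('wrist','w%s.png'%sys.argv[1]);pickle.dump(c,open('w%s.pkl'%sys.argv[1],'wb'))
im=c['img'];h=cv2.cvtColor(im,cv2.COLOR_RGB2HSV);L=im.mean(2)
x0,x1,y0,y1=map(int,sys.argv[2:6]);
print('     ',' '.join('%3d'%u for u in range(x0,x1,int(sys.argv[6]))))
for v in range(y0,y1,int(sys.argv[7])): print(v,' '.join('%3d%s'%(L[v,u],'*' if h[v,u,1]<50 else ' ') for u in range(x0,x1,int(sys.argv[6]))))
E
python3 m.py 7 220 440 80 220 8 7
```

```text
t 15.0 p [0.1171 0.5188 0.2568] q [ 1.3  -0.03  1.88  0.    1.28 -1.32] x [-0.502 -0.865 -0.004] y [-0.865  0.502  0.005] z [-0.002  0.006 -1.   ] w 0.679 gf 0.0 F [-0.6 -1.5 -0.1]
      220 228 236 244 252 260 268 276 284 292 300 308 316 324 332 340 348 356 364 372 380 388 396 404 412 420 428 436
80 138  139  141  139  138  140  137  132  138   84   87  139  138  141  139  130  127  131  130  136  129  138  130  136  129  133  127  134 
87 134  139  141  138  142  137  140  131  135   85   87  137  138  140  142  138  127  128  132  135  130  136  132  134  131  131  135  131 
94  94  139  140  140  140  138  139  137  133  111   83   89  141  140  142  141  131  126  131  134  133  132  139  133  136  129  134  125 
101  86  141  140  141  139  144  136  142  133   88   84   88  140  138  141  140  137  128  128  132  136  131  138  128  134  129  131  131 
108  85  140  140  142  141  141  139  140  139   94   85   86  141  140  139  142  140  128  127  130  136  130  133  138  131  133  128  133 
115  85   88  141  140  139  139  124   85   89   82   84   84   88  135  118   96  
[... 1374 characters left out ...]
  95   87  124   54   65   64  139  140  140  138  121* 130* 130* 132* 108* 106* 108* 108* 108* 109* 109* 130  138  126  138 
192 138  137  140  105  143  141   75  100   97   89   88   84   88  113* 129* 129* 131* 108* 108* 110* 109* 107* 108* 109* 128  132  137  129 
199 130  139  137  141  146  139   77  100  118* 121* 121* 121* 121* 122* 129* 130*  76*  62*  74* 108* 107* 108* 109* 110* 126  129  140  126 
206 131  134  137  141  144  143  142  136  138  141  143  144  139  112*  64*  65*  68*  65*  63*  63*  63*  81* 108* 109* 131  128  133  134 
213 139  129  138  137  141  147  140  144  132  138  145  141  141  140  141  132   80*  63*  65* 121* 105*  65*  71* 124* 136  127  131  139
```

```bash
python3 - <<'E'
from h import *
import pickle
c=pickle.load(open('w7.pkl','rb'));h=cv2.cvtColor(c['img'],cv2.COLOR_RGB2HSV);L=c['img'].mean(2)
for u in (262,270,330,345,356,370,385,400): print(u,[ (v,int(L[v,u]),'*' if h[v,u,1]<50 else '') for v in list(range(110,130,3))+list(range(186,222,3))])
P=lambda u,v,z:onz(c,u,v,z)
for z in(.002,.03,.05,.07,.1): print(z,'lip w',np.linalg.norm(P(406,117,z)-P(406,214,z)).round(3),'base in',np.linalg.norm(P(353,120,z)-P(353,198,z)).round(3),'bar',np.linalg.norm(P(262,128,z)-P(276,198,z)).round(3))
print('flat hyp: base(.05 walltop)->lip', P(353,160,.05).round(3),P(406,160,.002).round(3), np.linalg.norm(P(353,160,.05)-P(406,160,.002)),'walltop->bar', P(326,160,.05),P(268,162,.098))
print('tilt hyp', np.linalg.norm(P(353,160,.004)-P(406,160,.07)),P(353,160,.004),P(268,162,.014))
E
```

```text
262 [(110, 142, ''), (113, 140, ''), (116, 122, ''), (119, 86, ''), (122, 87, ''), (125, 87, ''), (128, 72, ''), (186, 130, ''), (189, 141, ''), (192, 143, ''), (195, 142, ''), (198, 142, ''), (201, 140, ''), (204, 140, ''), (207, 141, ''), (210, 144, ''), (213, 147, ''), (216, 146, ''), (219, 145, '')]
270 [(110, 137, ''), (113, 140, ''), (116, 93, ''), (119, 90, ''), (122, 90, ''), (125, 90, ''), (128, 53, ''), (186, 55, ''), (189, 77, ''), (192, 80, ''), (195, 79, ''), (198, 77, ''), (201, 79, ''), (204, 94, ''), (207, 144, ''), (210, 142, ''), (213, 140, ''), (216, 141, ''), (219, 141, '')]
330 [(110, 140, ''), (113, 140, ''), (116, 113, ''), (119, 80, '*'), (122, 117, '*'), (125, 129, '*'), (128, 128, '*'), (186, 133, '*'), (189, 132, '*'), (192, 132, '*'), (195, 108, '*'), (198, 104, '*'), (201, 127, '*'), (204, 122, '*'), (207, 93, '*'), (210, 137, ''), (213, 140, ''), (216, 141, ''), (219, 141, '')]
345 [(110, 139, ''), (113, 128, ''), (116, 77, ''), (119, 75, '*'), (122, 114, '*'), (125, 126, '*'), (128, 129, '*'), (186, 129, '*'), (189, 127, '*'), (192, 129, '*'), (195, 129
[... 1191 characters left out ...]
), (128, 106, '*'), (186, 108, '*'), (189, 107, '*'), (192, 109, '*'), (195, 108, '*'), (198, 108, '*'), (201, 108, '*'), (204, 109, '*'), (207, 109, '*'), (210, 75, '*'), (213, 123, '*'), (216, 139, ''), (219, 140, '')]
0.002 lip w 0.124 base in 0.098 bar 0.089
0.03 lip w 0.115 base in 0.091 bar 0.083
0.05 lip w 0.109 base in 0.086 bar 0.078
0.07 lip w 0.103 base in 0.081 bar 0.074
0.1 lip w 0.093 base in 0.074 bar 0.067
flat hyp: base(.05 walltop)->lip [0.078 0.534 0.05 ] [0.02  0.577 0.002] 0.08674585962268579 walltop->bar [0.1030464  0.51900629 0.05      ] [0.14797893 0.48462842 0.098     ]
tilt hyp 0.08177302989880846 [0.07720403 0.54395818 0.004     ] [0.1665017  0.49262868 0.014     ]
```

Pressing reached only about 38° of tilt and the scoop rocked back, so I'll press all the way down this time.

```bash
python3 - <<'E'
from h import *
s,R=st();e=np.array([.0768,.5455]);d=np.array([np.cos(np.radians(152)),np.sin(np.radians(152))])
for z in(.1,.007): plan([(np.r_[e+.043*d,z],R)])
E
```

```text
t 15.05 p [0.1163 0.5177 0.2544] q [ 1.3  -0.03  1.88  0.    1.28 -1.32] x [-0.502 -0.865  0.   ] y [-0.865  0.502  0.004] z [-0.003  0.001 -1.   ] w 0.766 gf 0.0 F [-0.3 -0.3 -0.2]
xyz [-0.005  0.181  0.309] a [-0. -0. -0.] rows 3.6 -> [0.039 0.566 0.1  ]
xyz [-0.006  0.18   0.495] a [-0. -0. -0.] rows 5.3 -> [0.039 0.566 0.007]
```

>>> step_arm:
  series:
    - {"x": -0.005,"y": 0.1,"z": 0,"ax": 0,"ay": 0,"az": 0,"grip": 1}
    - {"x": -0.005,"y": 0.181,"z": 0,"ax": 0,"ay": 0,"az": 0,"grip": 1}
    - {"x": -0.005,"y": 0.181,"z": 0.1,"ax": 0,"ay": 0,"az": 0,"grip": 1}
    - {"x": -0.005,"y": 0.181,"z": 0.2,"ax": 0,"ay": 0,"az": 0,"grip": 1}
    - {"x": -0.005,"y": 0.181,"z": 0.3,"ax": 0,"ay": 0,"az": 0,"grip": 1}
    - {"x": -0.005,"y": 0.181,"z": 0.35,"ax": 0,"ay": 0,"az": 0,"grip": 1}
    - {"x": -0.005,"y": 0.181,"z": 0.39,"ax": 0,"ay": 0,"az": 0,"grip": 1}
    - {"x": -0.005,"y": 0.181,"z": 0.42,"ax": 0,"ay": 0,"az": 0,"grip": 1}
    - {"x": -0.005,"y": 0.181,"z": 0.45,"ax": 0,"ay": 0,"az": 0,"grip": 1}
    - {"x": -0.005,"y": 0.181,"z": 0.475,"ax": 0,"ay": 0,"az": 0,"grip": 1}
    - {"x": -0.005,"y": 0.181,"z": 0.493,"ax": 0,"ay": 0,"az": 0,"grip": 1}
    - {"x": -0.005,"y": 0.181,"z": 0.495,"ax": 0,"ay": 0,"az": 0,"grip": 1}

```text
time: 16.25
tool_pos: [0.0383, 0.564, 0.0052]
tcp_rot: [1.567, -2.718, 0.0]
wrist_force: [0.6, -0.6, 0.2]
width: 0.002
grip_force: 0.0
```

>>> step_arm:
  series:
    - {"x": 0,"y": 0,"z": -0.02,"ax": 0,"ay": 0,"az": 0,"grip": 1}
    - {"x": 0,"y": 0,"z": -0.05,"ax": 0,"ay": 0,"az": 0,"grip": 1}
    - {"x": 0,"y": 0,"z": -0.14,"ax": 0,"ay": 0,"az": 0,"grip": 1}
    - {"x": 0,"y": -0.08,"z": -0.24,"ax": 0,"ay": 0,"az": 0,"grip": 1}
    - {"x": 0,"y": -0.18,"z": -0.34,"ax": 0,"ay": 0,"az": 0,"grip": -1}
    - {"x": 0,"y": -0.181,"z": -0.44,"ax": 0,"ay": 0,"az": 0,"grip": -1}
    - {"x": 0,"y": -0.181,"z": -0.5,"ax": 0,"ay": 0,"az": 0,"grip": -1}
    - {"x": 0,"y": -0.181,"z": -0.5,"ax": 0,"ay": 0,"az": 0,"grip": -1}

```text
time: 17.05
tool_pos: [0.1198, 0.5233, 0.2672]
tcp_rot: [-1.562, 2.715, 0.02]
wrist_force: [-0.7, 1.1, 0.5]
width: 0.683
grip_force: 0.0
```

```bash
python3 m.py 8 220 440 80 225 8 7
```

```text
t 17.05 p [0.1198 0.5233 0.2672] q [ 1.3  -0.03  1.86  0.    1.29 -1.32] x [-0.502 -0.864 -0.014] y [-0.865  0.502  0.007] z [ 0.001  0.016 -1.   ] w 0.683 gf 0.0 F [-0.7  1.1  0.5]
      220 228 236 244 252 260 268 276 284 292 300 308 316 324 332 340 348 356 364 372 380 388 396 404 412 420 428 436
80 131  136  137  136  139  133  138  131  133   83   85  136  136  138  137  133  125  128  131  132  127  137  128  133  126  129  125  130 
87  84  138  135  136  138  135  135  135  130   85   84  104  138  138  139  138  125  124  131  135  128  133  132  130  132  128  133  129 
94  85  137  135  139  137  140  134  138  130   82   84   86  137  137  139  139  133  125  127  132  132  126  138  127  133  126  131  123 
101  82  137  138  137  139  139  137  136  136  123   84   85  138  136  138  139  138  123  124  129  133  126  134  128  129  128  127  130 
108  84   90  139  137  138  138  137   83   88   80   80   84   91  138  136  139   97   70   72* 107* 136* 161* 162* 162* 157* 160* 124  132 
115  83   84  137  130   87   84   87   87   85   86   81   82   86  131  110   91 
[... 1519 characters left out ...]
 138  145  138  141  129  136  140  140  139  106  109  140  130   76* 101*  99*  61*  62*  63*  65*  61* 123  130  137  125 
199 129  130  136  136  140  142  138  141  135  135  144  140  108  109   88* 106* 100* 139  146* 151* 154* 148  140  141  125  128  136  124 
206 139  129  131  133  137  143  139  141  133  135  141  139  109  109  114  143  134  134  138  140  136  139  137  139  135  126  131  136 
213 136  140  130  135  135  140  144  139  141  131  137  141  109  103  138  137  142  131  137  139  138  137  138  138  138  124  126  136 
220 137  139  140  130  133  137  141  140  140  139  134  141  140  140  139  138  141  136  135  140  138  138  139  137  138  134  125  132
```

```bash
python3 - <<'E'
from h import *
import pickle
c=pickle.load(open('w8.pkl','rb'));L=c['img'].mean(2)
for v in (130,165,200,210): print(v,[int(x) for x in L[v,300:334:2]])
for u in (312,318,324): print(u,[int(x) for x in L[114:126:2,u]],[int(x) for x in L[186:222:3,u]])
P=lambda u,v,z:onz(c,u,v,z)
t=P(317,119.5,.098);b=P(317.5,216,.098)
print('bar',t,b,np.linalg.norm(t-b)); print('lip', P(425,150,.002), 'w',np.linalg.norm(P(425,105,.002)-P(425,186,.002)))
ctr=P(317,168,.098);print('ctr',ctr,'to lip',np.linalg.norm((ctr-P(425,150,.002))[:2]))
d=b-t;print('axis yaw',np.degrees(np.arctan2(d[1],d[0])))
s,R=st(); print('toolx yaw',np.degrees(np.arctan2(R[1,0],R[0,0])))
E
```

```text
130 [86, 87, 61, 57, 56, 60, 60, 62, 60, 63, 61, 62, 56, 58, 58, 58, 76]
165 [84, 86, 87, 85, 58, 60, 62, 65, 60, 64, 64, 64, 63, 59, 108, 131, 133]
200 [142, 140, 140, 138, 138, 119, 89, 104, 108, 105, 104, 109, 109, 105, 107, 82, 94]
210 [139, 141, 142, 141, 141, 134, 97, 103, 109, 109, 103, 108, 111, 108, 107, 96, 135]
312 [86, 84, 85, 83, 55, 58] [57, 60, 63, 72, 101, 97, 80, 93, 97, 90, 142, 144]
318 [87, 85, 85, 82, 48, 63] [62, 80, 105, 106, 107, 107, 105, 107, 109, 105, 139, 137]
324 [137, 109, 87, 86, 62, 56] [62, 63, 109, 109, 111, 110, 112, 110, 111, 103, 138, 139]
bar [0.09223259 0.48086676 0.098     ] [0.14006808 0.56445898 0.098     ] 0.09631143770722542
lip [-0.00454038  0.58854629  0.002     ] w 0.10300294150734382
ctr [0.11545737 0.52095415 0.098     ] to lip 0.13772492966925842
axis yaw 60.2197331894764
t 17.1 p [0.1193 0.5229 0.2655] q [ 1.3  -0.03  1.87  0.    1.29 -1.32] x [-0.502 -0.865 -0.012] y [-0.865  0.502  0.006] z [ 0.001  0.014 -1.   ] w 0.76 gf 0.0 F [0.1 0.1 0.2]
toolx yaw -120.14716371066004
```

The scoop now lies flat: lip width 103 mm, bar length 96 mm, bar to lip 138 mm. I'll take it up from above.

```bash
python3 - <<'E'
from h import *
R=rotm([0,0,-1],yawdir(149))
plan([(np.array([.1157,.521,.068]),R)])
E
```

```text
xyz [0.012 0.002 0.395] a [0.012 0.023 0.029] rows 4.0 -> [0.116 0.521 0.068]
```

>>> step_arm:
  series:
    - {"x": 0.012,"y": 0.002,"z": 0.1,"ax": 0.012,"ay": 0.023,"az": 0.029,"grip": -0.6}
    - {"x": 0.012,"y": 0.002,"z": 0.2,"ax": 0.012,"ay": 0.023,"az": 0.029,"grip": -0.6}
    - {"x": 0.012,"y": 0.002,"z": 0.28,"ax": 0.012,"ay": 0.023,"az": 0.029,"grip": -0.6}
    - {"x": 0.012,"y": 0.002,"z": 0.35,"ax": 0.012,"ay": 0.023,"az": 0.029,"grip": -0.6}
    - {"x": 0.012,"y": 0.002,"z": 0.393,"ax": 0.012,"ay": 0.023,"az": 0.029,"grip": -0.6}
    - {"x": 0.012,"y": 0.002,"z": 0.393,"ax": 0.012,"ay": 0.023,"az": 0.029,"grip": -0.6}
    - {"x": 0.012,"y": 0.002,"z": 0.393,"ax": 0.012,"ay": 0.023,"az": 0.029,"grip": 1}
    - {"x": 0.012,"y": 0.002,"z": 0.393,"ax": 0.012,"ay": 0.023,"az": 0.029,"grip": 1}
    - {"x": 0.012,"y": 0.002,"z": 0.393,"ax": 0.012,"ay": 0.023,"az": 0.029,"grip": 1}
    - {"x": 0.012,"y": 0.002,"z": 0.393,"ax": 0.012,"ay": 0.023,"az": 0.029,"grip": 1}
    - {"x": 0.012,"y": 0.002,"z": 0.393,"ax": 0.012,"ay": 0.023,"az": 0.029,"grip": 1}
  force: 100

```text
time: 18.2
tool_pos: [0.113, 0.5163, 0.0618]
tcp_rot: [1.544, -2.726, 0.012]
wrist_force: [-2.2, -1.5, 7.2]
width: 0.224
grip_force: 96.6
```

```bash
python3 - <<'E'
from h import *
s,R=st()
p=np.array(s['tool_pos'])
d=[0,0,-1.]
T=np.array([.5775,.283]);a=yawdir(18.6)[:2]
# lip dir = tool y. scoop flat, hover: lip above tray x=10? bar at lip-0.135
up=p+[0,0,.17]
bar=T+a*(-.05-.135)   # lip at tray x=-50
print('bar',bar)
plan([(up,R),(np.r_[bar,.24],rotm(d,yawdir(18.6)))])
E
```

```text
t 18.2 p [0.113  0.5163 0.0618] q [ 1.31  0.17  2.06  0.    0.92 -1.29] x [-0.514 -0.858  0.011] y [-0.858  0.514 -0.002] z [-0.004 -0.011 -1.   ] w 0.224 gf 96.6 F [-2.2 -1.5  7.2]
bar [0.40216284 0.22399253]
xyz [ 0.004 -0.001 -0.34 ] a [-0.  0. -0.] rows 3.4 -> [0.113 0.516 0.232]
xyz [ 0.041 -0.159 -0.002] a [-0.005 -0.001  0.87 ] rows 3.0 -> [0.171 0.458 0.233]
xyz [-0.033 -0.161 -0.003] a [-0.005 -0.001  0.87 ] rows 3.0 -> [0.229 0.399 0.235]
xyz [-0.101 -0.13  -0.003] a [-0.005 -0.001  0.87 ] rows 3.0 -> [0.287 0.341 0.237]
xyz [-0.148 -0.072 -0.004] a [-0.005 -0.001  0.87 ] rows 3.0 -> [0.344 0.282 0.238]
xyz [-0.164 -0.    -0.003] a [-0.005 -0.001  0.87 ] rows 3.0 -> [0.402 0.224 0.24 ]
```

>>> step_arm:
  series:
    - {"x": 0,"y": 0,"z": -0.1,"ax": 0,"ay": 0,"az": 0,"grip": 1}
    - {"x": 0,"y": 0,"z": -0.2,"ax": 0,"ay": 0,"az": 0,"grip": 1}
    - {"x": 0,"y": 0,"z": -0.3,"ax": 0,"ay": 0,"az": 0,"grip": 1}
    - {"x": 0,"y": 0,"z": -0.4,"ax": 0,"ay": 0,"az": 0,"grip": 1}

```text
time: 18.6
tool_pos: [0.1138, 0.5168, 0.2614]
tcp_rot: [1.543, -2.724, 0.017]
wrist_force: [0.9, 0.2, -2.9]
width: 0.223
grip_force: 101.0
```

>>> step_arm:
  series:
    - {"x": 0.041,"y": -0.159,"z": 0,"ax": -0.005,"ay": 0,"az": 0.87,"grip": 1}
    - {"x": 0.041,"y": -0.159,"z": 0,"ax": -0.005,"ay": 0,"az": 0.87,"grip": 1}
    - {"x": 0.041,"y": -0.159,"z": 0,"ax": -0.005,"ay": 0,"az": 0.87,"grip": 1}
    - {"x": 0.041,"y": -0.159,"z": 0,"ax": -0.005,"ay": 0,"az": 0.87,"grip": 1}

```text
time: 19.0
tool_pos: [0.1721, 0.4582, 0.2604]
tcp_rot: [0.885, -3.005, 0.016]
wrist_force: [0.2, -0.1, -1.9]
width: 0.223
grip_force: 101.0
```

>>> step_arm:
  series:
    - {"x": -0.033,"y": -0.161,"z": 0,"ax": -0.005,"ay": 0,"az": 0.87,"grip": 1}
    - {"x": -0.033,"y": -0.161,"z": 0,"ax": -0.005,"ay": 0,"az": 0.87,"grip": 1}
    - {"x": -0.033,"y": -0.161,"z": 0,"ax": -0.005,"ay": 0,"az": 0.87,"grip": 1}
    - {"x": -0.033,"y": -0.161,"z": 0,"ax": -0.005,"ay": 0,"az": 0.87,"grip": 1}

```text
time: 19.4
tool_pos: [0.2293, 0.4002, 0.2604]
tcp_rot: [0.189, -3.128, 0.015]
wrist_force: [0.7, 0.8, -2.9]
width: 0.219
grip_force: 101.0
```

>>> step_arm:
  series:
    - {"x": -0.101,"y": -0.13,"z": 0,"ax": -0.005,"ay": 0,"az": 0.87,"grip": 1}
    - {"x": -0.101,"y": -0.13,"z": 0,"ax": -0.005,"ay": 0,"az": 0.87,"grip": 1}
    - {"x": -0.101,"y": -0.13,"z": 0,"ax": -0.005,"ay": 0,"az": 0.87,"grip": 1}
    - {"x": -0.101,"y": -0.13,"z": 0,"ax": -0.005,"ay": 0,"az": 0.87,"grip": 1}

```text
time: 19.8
tool_pos: [0.2869, 0.3422, 0.2606]
tcp_rot: [-0.518, -3.093, 0.013]
wrist_force: [0.4, -0.0, -2.6]
width: 0.219
grip_force: 101.1
```

>>> step_arm:
  series:
    - {"x": -0.148,"y": -0.072,"z": 0,"ax": -0.005,"ay": 0,"az": 0.87,"grip": 1}
    - {"x": -0.148,"y": -0.072,"z": 0,"ax": -0.005,"ay": 0,"az": 0.87,"grip": 1}
    - {"x": -0.148,"y": -0.072,"z": 0,"ax": -0.005,"ay": 0,"az": 0.87,"grip": 1}
    - {"x": -0.148,"y": -0.072,"z": 0,"ax": -0.005,"ay": 0,"az": 0.87,"grip": 1}

```text
time: 20.2
tool_pos: [0.3448, 0.2841, 0.2607]
tcp_rot: [-1.202, -2.899, 0.011]
wrist_force: [0.4, -0.8, -2.5]
width: 0.22
grip_force: 101.1
```

>>> step_arm:
  series:
    - {"x": -0.164,"y": 0,"z": 0,"ax": -0.005,"ay": 0,"az": 0.87,"grip": 1}
    - {"x": -0.164,"y": 0,"z": 0,"ax": -0.005,"ay": 0,"az": 0.87,"grip": 1}
    - {"x": -0.164,"y": 0,"z": 0,"ax": -0.005,"ay": 0,"az": 0.87,"grip": 1}
    - {"x": -0.164,"y": 0,"z": 0,"ax": -0.005,"ay": 0,"az": 0.87,"grip": 1}
    - {"x": -0.164,"y": 0,"z": 0,"ax": -0.005,"ay": 0,"az": 0.87,"grip": 1}

```text
time: 20.7
tool_pos: [0.4019, 0.2264, 0.2606]
tcp_rot: [-1.822, -2.558, 0.008]
wrist_force: [0.6, -0.3, -2.1]
width: 0.218
grip_force: 101.1
```

```bash
python3 - <<'E'
from h import *
import pickle
s,R=st()
c=cam('wrist','w9.png');pickle.dump(c,open('w9.pkl','wb'))
T=np.array([.5775,.283]);a=yawdir(18.6)[:2];n=np.array([-a[1],a[0]])
L=c['img'].mean(2)
def prof(pts):
    o=[]
    for X in pts:
        u,v=proj(c,X); o.append(int(L[int(round(v)),int(round(u))]) if 0<=u<640 and 0<=v<400 else -1)
    return o
print('balls?')
g=cv2.cvtColor(c['img'],cv2.COLOR_RGB2HSV);m=((g[...,1]<60)&(g[...,2]>165)).astype(np.uint8)
N,l,S,C=cv2.connectedComponentsWithStats(m)
for i in range(1,N):
  if S[i][4]>80:
    X=onz(c,*C[i],.025);r=X[:2]-T;print(S[i],C[i].round(1),X.round(3),'tray',(r@a).round(3),(r@n).round(3))
for tx in (.04,.09,.11): print('cross rim',tx,prof([np.r_[T+a*tx+n*y,.05] for y in np.arange(-.084,.085,.004)]))
for ty in (-.03,0,.03): print('along',ty,prof([np.r_[T+a*x+n*ty,.05] for x in np.arange(.09,.15,.004)]))
# scoop lip corners expected
lip=np.array(s['tool_pos'])+.135*R[:,1]+.0625*R[:,2]
for w in(-.052,.052): print('lipcorner px',proj(c,lip+w*R[:,0]))
print('lip',lip)
v0=proj(c,lip); print([ (k,prof([lip+w*R[:,0]+R[:,1]*k for w in np.arange(-.07,.071,.004)])) for k in(-.004,)])
E
```

```text
t 20.7 p [0.4019 0.2264 0.2606] q [ 0.46 -0.16  2.   -0.    1.31  0.13] x [-0.327  0.945 -0.002] y [ 0.945  0.327 -0.005] z [-0.004 -0.003 -1.   ] w 0.218 gf 101.1 F [ 0.6 -0.3 -2.1]
balls?
[527 123  17  18 237] [535.2 132. ] [0.633 0.347 0.025] tray 0.073 0.043
[494 125  18  19 249] [502.3 133.8] [0.596 0.331 0.025] tray 0.033 0.04
[  407   151   133   139 13138] [466.9 217.5] [0.603 0.224 0.025] tray 0.005 -0.064
cross rim 0.04 [166, 168, 166, 167, 167, 166, 166, 165, 167, 166, 166, 167, 166, 166, 166, 167, 165, 165, 165, 164, 165, 165, 163, 164, 163, 165, 142, 160, 91, 108, 86, 107, 120, 123, 103, 76, 104, 99, 109, 81, 152, 154, 156]
cross rim 0.09 [156, 156, 157, 156, 153, 149, 141, 104, 44, 48, 87, 86, 87, 89, 89, 88, 88, 88, 87, 89, 86, 90, 86, 87, 87, 88, 88, 87, 87, 86, 85, 88, 86, 88, 89, 86, 89, 86, 101, 93, 150, 146, 144]
cross rim 0.11 [152, 151, 153, 153, 154, 154, 150, 104, 49, 87, 85, 85, 88, 87, 87, 88, 87, 88, 86, 85, 87, 87, 87, 87, 87, 86, 87, 88, 90, 89, 87, 87, 87, 86, 87, 87, 86, 88, 103, 103, 148, 148, 146]
along -0.03 [89, 87, 88, 87, 89, 88, 88, 87, 87, 95, 111, 155, 152, 152, 149]
along 0 [90, 87, 86, 86, 87, 87, 85, 85, 88, 102, 118, 155, 157, 155, 150]
along 0.03 [90, 85, 87, 86, 88, 86, 86, 86, 87, 102, 126, 143, 150, 155, 154]
lipcorner px [499.30213647 279.45788168]
lipcorner px [525.12433291 135.4974582 ]
lip [0.52928191 0.27028723 0.19748271]
[(-0.004, [79, 73, 74, 120, 164, 164, 165, 165, 166, 166, 167, 166, 167, 168, 167, 166, 167, 167, 166, 167, 167, 166, 166, 165, 165, 165, 165, 156, 160, 126, 82, 110, 100, 72, 86, 98])]
```

```bash
python3 - <<'E'
from h import *
s,R=st()
T=np.array([.5775,.283]);a=yawdir(18.6)[:2];n=np.array([-a[1],a[0]])
Rt=rotm([0,0,-1],yawdir(18.8))
lip=np.r_[T+a*(-.008)+n*.005,.068]
tcp=lip-.135*Rt[:,1]-.0625*Rt[:,2]+.006*Rt[:,0]
print(tcp);plan([(tcp,Rt)])
E
```

```text
t 20.75 p [0.4019 0.2264 0.2607] q [ 0.46 -0.17  2.   -0.    1.31  0.13] x [-0.326  0.945 -0.002] y [ 0.945  0.326 -0.005] z [-0.004 -0.003 -1.   ] w 0.219 gf 101.1 F [ 0.2  0.3 -2.5]
[0.43859181 0.24736119 0.1305    ]
xyz [0.016 0.084 0.26 ] a [-0.009  0.004  0.007] rows 2.7 -> [0.439 0.247 0.13 ]
```

>>> step_arm:
  series:
    - {"x": 0.016,"y": 0.084,"z": 0.08,"ax": 0,"ay": 0,"az": 0,"grip": 1}
    - {"x": 0.016,"y": 0.084,"z": 0.16,"ax": 0,"ay": 0,"az": 0,"grip": 1}
    - {"x": 0.016,"y": 0.084,"z": 0.22,"ax": 0,"ay": 0,"az": 0,"grip": 1}
    - {"x": 0.016,"y": 0.084,"z": 0.26,"ax": 0,"ay": 0,"az": 0,"grip": 1}
    - {"x": 0.016,"y": 0.084,"z": 0.26,"ax": 0,"ay": 0,"az": 0,"grip": 1}

```text
time: 21.25
tool_pos: [0.4359, 0.2452, 0.1268]
tcp_rot: [-1.824, -2.552, 0.019]
wrist_force: [-1.4, -0.3, -2.5]
width: 0.221
grip_force: 101.0
```

```bash
cat > t.py <<'E'
from h import *
import pickle,sys
s,R=st(); c=cam('wrist');pickle.dump(c,open('wt.pkl','wb'))
L=c['img'].mean(2); p=np.array(s['tool_pos'])
def prof(pts):
    o=[]
    for X in pts:
        u,v=proj(c,X); o.append(int(L[int(round(v)),int(round(u))]) if 0<=u<640 and 0<=v<400 else -1)
    return o
lip=p+.135*R[:,1]+.0625*R[:,2]
ex=R[:,1]*[1,1,0];ey=R[:,0]*[1,1,0]
at=lambda k,w,z:np.r_[(lip+k*ex+w*ey)[:2],z]
W=np.arange(-.09,.091,.003)
print('W -.090 step .003')
for k in(-.003,-.02): print('pan',k,prof([at(k,w,lip[2]+.002) for w in W]))
for k in(-.03,.01,.03,.09,.11): print('rim',k,prof([at(k,w,.05) for w in W]))
print('along w=0 rim from k=.08:',prof([at(k,0,.05) for k in np.arange(.08,.16,.003)]))
print('lip along from -.03:',prof([at(k,0,lip[2]+.002) for k in np.arange(-.03,.03,.003)]))
g=cv2.cvtColor(c['img'],cv2.COLOR_RGB2GRAY)
for q in cv2.HoughCircles(g,cv2.HOUGH_GRADIENT,1,14,param1=120,param2=14,minRadius=9,maxRadius=22)[0]:
    X=onz(c,q[0],q[1],.025);d=X-lip; k,w=d@ex,d@ey
    if abs(w)<.08 and -.02<k<.16: print('ball',q.round(1),'k',k.round(3),'w',w.round(3))
E
python3 t.py
```

```text
t 21.25 p [0.4359 0.2452 0.1268] q [ 0.46  0.03  2.07 -0.    1.05  0.14] x [-0.324  0.946 -0.003] y [ 0.946  0.324 -0.012] z [-0.01  -0.007 -1.   ] w 0.221 gf 101.0 F [-1.4 -0.3 -2.5]
W -.090 step .003
pan -0.003 [18, 21, 152, 154, 153, 152, 164, 83, 77, 76, 88, 165, 167, 166, 168, 169, 169, 168, 169, 169, 169, 170, 170, 171, 169, 170, 171, 171, 171, 170, 171, 170, 171, 169, 170, 170, 170, 169, 170, 170, 169, 169, 169, 114, 166, 110, 99, 109, 110, 91, 119, 46, 153, 154, 153, 153, 153, 151, 152, 152, 155]
pan -0.02 [13, 19, 14, 16, 13, 45, 79, 76, 76, 76, 79, 93, 164, 165, 167, 166, 166, 167, 166, 167, 167, 167, 168, 166, 167, 168, 165, 168, 168, 167, 168, 169, 168, 167, 169, 168, 168, 169, 166, 167, 168, 167, 171, 108, 76, 79, 112, 113, 111, 112, 118, 49, 159, 161, 161, 163, 164, 163, 162, 163, 161]
rim -0.03 [11, 19, 18, 17, 16, 22, 74, 75, 104, 167, 169, 167, 169, 168, 170, 168, 169, 168, 170, 167, 170, 168, 170, 168, 169, 168, 169, 170, 170, 169, 170, 170, 169, 170, 169, 170, 168, 169, 169, 169, 169, 173, 115, 77, 73, 69, 112, 115, 114, 119, 120, 63, 153, 155, 156, 160, 160, 160, 
[... 687 characters left out ...]
 46, 47, 47, 45, 51, 89, 90, 90, 90, 89, 91, 91, 87, 89, 89, 90, 90, 91, 89, 92, 91, 90, 88, 90, 91, 92, 88, 91, 89, 89, 91, 91, 90, 91, 89, 90, 92, 91, 89, 90, 105, 108, 48, 153, -1, -1, -1, -1, -1, -1, -1, -1]Traceback (most recent call last):
  File "t.py", line 16, in <module>
    for k in(-.03,.01,.03,.09,.11): print('rim',k,prof([at(k,w,.05) for w in W]))
                                                  ~~~~^^^^^^^^^^^^^^^^^^^^^^^^^^
  File "t.py", line 8, in prof
    u,v=proj(c,X); o.append(int(L[int(round(v)),int(round(u))]) if 0<=u<640 and 0<=v<400 else -1)
                                ~^^^^^^^^^^^^^^^^^^^^^^^^^^^^^
IndexError: index 640 is out of bounds for axis 1 with size 640
```

```bash
sed -i 's/0<=u<640 and 0<=v<400/0<=u<639 and 0<=v<399/' t.py; python3 t.py | grep -v "rim 0\|rim -\|pan"
```

```text
t 21.3 p [0.4376 0.2459 0.1291] q [ 0.46  0.03  2.07 -0.    1.05  0.14] x [-0.323  0.947 -0.003] y [ 0.946  0.323 -0.008] z [-0.007 -0.005 -1.   ] w 0.223 gf 101.1 F [-0.4  0.2 -1.1]
W -.090 step .003
along w=0 rim from k=.08: [90, 92, 87, 89, 92, 89, 89, 90, 88, 90, 91, -1, -1, -1, -1, -1, -1, -1, -1, -1, -1, -1, -1, -1, -1, -1, -1]
lip along from -.03: [169, 171, 169, 167, 170, 168, 168, 168, 172, 171, 168, 107, 136, 154, 167, 177, 183, 183, 178, 120]
ball [580.5 198.5  16.7] k 0.083 w -0.003
ball [539.5 157.5  18.1] k 0.041 w 0.031
ball [587.5 154.5  18.1] k 0.081 w 0.034
ball [536.5 203.5  16.8] k 0.046 w -0.007
ball [529.5 241.5  15.5] k 0.046 w -0.041
ball [570.5 241.5  18. ] k 0.084 w -0.041
ball [555.5 233.5  14.7] k 0.068 w -0.033
```

>>> step_arm:
  series:
    - {"x": 0.01,"y": 0.024,"z": 0,"ax": 0,"ay": 0,"az": 0,"grip": 1}
    - {"x": 0.01,"y": 0.024,"z": 0.03,"ax": 0,"ay": 0,"az": 0,"grip": 1}
    - {"x": 0.01,"y": 0.024,"z": 0.06,"ax": 0,"ay": 0,"az": 0,"grip": 1}
    - {"x": 0.01,"y": 0.024,"z": 0.085,"ax": 0,"ay": 0,"az": 0,"grip": 1}
    - {"x": 0.01,"y": 0.024,"z": 0.1,"ax": 0,"ay": 0,"az": 0,"grip": 1}
    - {"x": 0.01,"y": 0.024,"z": 0.108,"ax": 0,"ay": 0,"az": 0,"grip": 1}
    - {"x": 0.01,"y": 0.024,"z": 0.112,"ax": 0,"ay": 0,"az": 0,"grip": 1}
    - {"x": 0.01,"y": 0.024,"z": 0.112,"ax": 0,"ay": 0,"az": 0,"grip": 1}

```text
time: 22.15
tool_pos: [0.4491, 0.2541, 0.0745]
tcp_rot: [-1.834, -2.55, 0.008]
wrist_force: [0.9, -0.4, -3.2]
width: 0.221
grip_force: 101.1
```

```bash
python3 t.py | grep -v "rim -\|rim 0.01"
```

```text
t 22.15 p [0.4491 0.2541 0.0745] q [ 0.47  0.12  2.08 -0.    0.94  0.15] x [-0.318  0.948 -0.003] y [ 0.948  0.318 -0.004] z [-0.003 -0.004 -1.   ] w 0.221 gf 101.1 F [ 0.9 -0.4 -3.2]
W -.090 step .003
pan -0.003 [22, 20, 51, 49, 49, 47, 166, 88, 76, 79, 91, 165, 169, 171, 169, 169, 170, 171, 169, 170, 172, 172, 172, 171, 173, 172, 173, 172, 173, 173, 174, 172, 173, 172, 173, 173, 171, 172, 172, 172, 171, 172, 171, 96, 169, 113, 106, 121, 95, 51, 152, 154, 155, 157, 158, 161, 162, 162, 162, 162, 163]
pan -0.02 [20, 16, 15, 6, 17, 43, 77, 72, 77, 78, 78, 94, 169, 169, 169, 167, 169, 169, 169, 171, 169, 169, 169, 168, 170, 170, 170, 170, 169, 169, 170, 171, 170, 170, 170, 169, 170, 171, 170, 170, 171, 171, 172, 109, 77, 80, 117, 122, 65, 47, 164, 164, 163, 161, 158, 156, 155, 154, 153, 154, 154]
rim 0.03 [147, 146, 148, 150, 152, 150, 107, 101, 49, 45, 49, 47, 47, 44, 49, 45, 43, 108, 108, 89, 101, 107, 101, 93, 86, 80, 67, 68, 109, 106, 115, 117, 119, 110, 99, 88, 71, 106, 108, 104, 123, 127, 128, 127, 115, 99, 74, 108, 113, 115, 47, 147, 148, 146, 148, 148, 148, 150, 151, 153, 153]
r
[... 267 characters left out ...]
-1, -1, -1, -1, -1, -1, -1, -1, -1, -1, -1, -1, -1, -1, -1, -1, -1, -1, -1, -1, -1, -1, -1, -1, -1, -1, -1, -1, -1, -1, -1, -1, -1, -1, -1, -1, -1, -1, -1, -1, -1, -1, -1, -1, -1, -1, -1, -1, -1, -1, -1, -1, -1, -1, -1, -1, -1, -1, -1, -1]
along w=0 rim from k=.08: [-1, -1, -1, -1, -1, -1, -1, -1, -1, -1, -1, -1, -1, -1, -1, -1, -1, -1, -1, -1, -1, -1, -1, -1, -1, -1, -1]
lip along from -.03: [172, 174, 172, 168, 173, 171, 168, 171, 173, 174, 170, 111, 110, 110, 113, 73, 68, 67, 70, 80]
ball [566.5 234.5  21.4] k 0.032 w -0.011
ball [555.5 279.5  20.3] k 0.032 w -0.045
ball [575.5 178.5  20.3] k 0.029 w 0.027
ball [607.5 275.5  20.2] k 0.072 w -0.043
ball [621.5 229.5  18.1] k 0.072 w -0.008
```

>>> step_arm:
  series:
    - {"x": 0,"y": 0,"z": 0.003,"ax": 0,"ay": 0,"az": 0,"grip": 1}
    - {"x": 0,"y": 0,"z": 0.0065,"ax": 0,"ay": 0,"az": 0,"grip": 1}
    - {"x": 0,"y": 0,"z": 0.0065,"ax": 0,"ay": 0,"az": 0,"grip": 1}

```text
time: 22.5
tool_pos: [0.4498, 0.2542, 0.073]
tcp_rot: [1.834, 2.55, -0.006]
wrist_force: [-2.6, -3.2, 5.3]
width: 0.219
grip_force: 102.2
```

```bash
python3 - <<'E'
from h import *
s,R=st();p=np.array(s['tool_pos'])
yw=np.degrees(np.arctan2(R[1,1],R[0,1]));print('yaw',yw)
e=yawdir(yw)
def pose(lx,lz,pitch): # lx: advance from the present lip, lz underside height of lip
    y=yawdir(yw,pitch);z=np.cross(np.array(rotm([0,0,-1],e))[:,0],y)
    Rt=np.c_[np.cross(y,z),y,z]
    lip0=p+.135*e+np.array([0,0,-.0614]); lip=np.r_[(lip0+lx*e)[:2],lz]
    return lip-.135*y-.0614*z,Rt
zl=p[2]-.0614; print('under',zl)
plan([pose(.081,zl,0),pose(.096,zl+.016,10),pose(.111,zl+.033,20),pose(.09,zl+.14,22),pose(.0,.25,22)])
E
```

```text
t 22.5 p [0.4498 0.2542 0.073 ] q [ 0.47  0.13  2.09 -0.    0.93  0.15] x [-0.318  0.948 -0.003] y [ 0.948  0.318 -0.003] z [-0.002 -0.004 -1.   ] w 0.219 gf 102.2 F [-2.6 -3.2  5.3]
yaw 18.557813294400518
under 0.011565050831814937
xyz [-0.     0.162 -0.   ] a [-0.005  0.005  0.   ] rows 1.6 -> [0.527 0.28  0.073]
xyz [0.    0.013 0.017] a [-0.333  0.    -0.   ] rows 1.2 -> [0.533 0.282 0.065]
xyz [-0.     0.018  0.02 ] a [-0.333 -0.     0.   ] rows 1.2 -> [0.543 0.285 0.056]
xyz [ 0.     0.03  -0.206] a [-0.067  0.     0.   ] rows 2.1 -> [0.523 0.279 0.158]
xyz [-0.    -0.093 -0.25 ] a [ 0. -0.  0.] rows 2.7 -> [0.437 0.25  0.256]
```

>>> step_arm:
  series:
    - {"x": 0,"y": 0.02,"z": -0.001,"ax": 0,"ay": 0,"az": 0,"grip": 1}
    - {"x": 0,"y": 0.04,"z": -0.001,"ax": 0,"ay": 0,"az": 0,"grip": 1}
    - {"x": 0,"y": 0.06,"z": -0.001,"ax": 0,"ay": 0,"az": 0,"grip": 1}
    - {"x": 0,"y": 0.08,"z": -0.001,"ax": 0,"ay": 0,"az": 0,"grip": 1}
    - {"x": 0,"y": 0.1,"z": -0.001,"ax": 0,"ay": 0,"az": 0,"grip": 1}
    - {"x": 0,"y": 0.12,"z": -0.001,"ax": 0,"ay": 0,"az": 0,"grip": 1}
    - {"x": 0,"y": 0.14,"z": -0.001,"ax": 0,"ay": 0,"az": 0,"grip": 1}
    - {"x": 0,"y": 0.155,"z": -0.001,"ax": 0,"ay": 0,"az": 0,"grip": 1}
    - {"x": 0,"y": 0.162,"z": -0.001,"ax": 0,"ay": 0,"az": 0,"grip": 1}
    - {"x": 0,"y": 0.162,"z": -0.001,"ax": 0,"ay": 0,"az": 0,"grip": 1}

```text
time: 23.5
tool_pos: [0.5244, 0.2795, 0.0726]
tcp_rot: [-1.832, -2.548, 0.014]
wrist_force: [-10.9, -6.3, 13.1]
width: 0.223
grip_force: 103.2
```

```bash
cat > b.py <<'E'
from h import *
import pickle
s,R=st(); c=cam('wrist');pickle.dump(c,open('wb.pkl','wb'))
p=np.array(s['tool_pos']);lip=p+.135*R[:,1]+.0614*R[:,2]-.007*R[:,0]
g=cv2.cvtColor(c['img'],cv2.COLOR_RGB2GRAY)
for q in cv2.HoughCircles(g,cv2.HOUGH_GRADIENT,1,16,param1=120,param2=15,minRadius=13,maxRadius=26)[0]:
    o,d=ray(c,q[0],q[1]); n=R[:,2]; P0=lip-n*.017  # plane of ball centres above pan floor
    X=o+d*((P0-o)@n)/(d@n); r=X-lip
    print('ball px',q.round(0),'from lip',(r@R[:,1]).round(3),'w',(r@R[:,0]).round(3))
E
python3 b.py
```

```text
t 23.5 p [0.5244 0.2795 0.0726] q [ 0.45  0.26  1.92 -0.    0.97  0.13] x [-0.318  0.948 -0.003] y [ 0.948  0.318 -0.009] z [-0.008 -0.005 -1.   ] w 0.223 gf 103.2 F [-10.9  -6.3  13.1]
ball px [522. 228.  23.] from lip -0.003 w 0.003
ball px [470. 182.  24.] from lip -0.042 w 0.033
ball px [518. 272.  22.] from lip -0.0 w -0.028
ball px [520. 182.  23.] from lip -0.01 w 0.033
ball px [432. 274.  23.] from lip -0.058 w -0.029
ball px [456. 232.  24.] from lip -0.046 w 0.001
ball px [198. 360.  25.] from lip -0.219 w -0.099
```

All six balls are on the pan, with the front row at the lip against the ramp. Next I tilt the lip up along the ramp.

```bash
python3 - <<'E'
from h import *
s,R=st();p=np.array(s['tool_pos'])
yw=np.degrees(np.arctan2(R[1,1],R[0,1]));e=yawdir(yw)
def pose(lx,up,pitch):
    y=yawdir(yw,pitch);x=np.array([-e[1],e[0],0]);z=np.cross(x,y)
    Rt=np.c_[x,y,z];lip0=p+.135*e+np.array([0,0,-.0614])
    return lip0+lx*e+[0,0,up]-.135*y-.0614*z,Rt
plan([pose(.013,.0175,10),pose(.027,.035,20),pose(.02,.10,22),pose(-.06,.19,22)])
E
```

```text
t 23.55 p [0.5244 0.2796 0.0727] q [ 0.45  0.26  1.92 -0.    0.97  0.13] x [-0.319  0.948 -0.003] y [ 0.948  0.318 -0.009] z [-0.007 -0.005 -1.   ] w 0.223 gf 103.2 F [-11.1  -4.5  12.9]
xyz [0.    0.009 0.014] a [-0.35   0.005  0.   ] rows 1.2 -> [0.529 0.281 0.066]
xyz [-0.     0.016  0.019] a [-0.333 -0.     0.   ] rows 1.2 -> [0.538 0.284 0.058]
xyz [ 0.     0.027 -0.117] a [-0.067 -0.    -0.   ] rows 1.2 -> [0.531 0.282 0.118]
xyz [-0.    -0.081 -0.227] a [ 0. -0.  0.] rows 2.4 -> [0.455 0.256 0.208]
```

>>> step_arm:
  series:
    - {"x": 0,"y": 0,"z": 0.003,"ax": -0.1,"ay": 0,"az": 0,"grip": 1}
    - {"x": 0,"y": 0.002,"z": 0.006,"ax": -0.2,"ay": 0,"az": 0,"grip": 1}
    - {"x": 0,"y": 0.005,"z": 0.012,"ax": -0.35,"ay": 0.005,"az": 0,"grip": 1}
    - {"x": 0,"y": 0.005,"z": 0.012,"ax": -0.35,"ay": 0.005,"az": 0,"grip": 1}

```text
time: 23.95
tool_pos: [0.5263, 0.2799, 0.064]
tcp_rot: [1.769, 2.46, 0.219]
wrist_force: [-0.1, 0.1, -2.8]
width: 0.222
grip_force: 101.0
```

>>> step_arm:
  series:
    - {"x": 0,"y": 0.006,"z": 0.008,"ax": -0.17,"ay": 0,"az": 0,"grip": 1}
    - {"x": 0,"y": 0.014,"z": 0.017,"ax": -0.333,"ay": 0,"az": 0,"grip": 1}
    - {"x": 0,"y": 0.014,"z": 0.017,"ax": -0.333,"ay": 0,"az": 0,"grip": 1}
    - {"x": 0,"y": 0.014,"z": 0.017,"ax": -0.333,"ay": 0,"az": 0,"grip": 1}

```text
time: 24.35
tool_pos: [0.5353, 0.2829, 0.0574]
tcp_rot: [1.698, 2.362, 0.415]
wrist_force: [-0.3, 0.0, -4.3]
width: 0.214
grip_force: 100.8
```

```bash
python3 b.py
```

```text
t 24.35 p [0.5353 0.2829 0.0574] q [ 0.47  0.13  2.17 -0.11  0.51  0.24] x [-0.318  0.948 -0.001] y [0.891 0.299 0.342] z [ 0.324  0.108 -0.94 ] w 0.214 gf 100.8 F [-0.3  0.  -4.3]
ball px [420. 226.  23.] from lip -0.07 w 0.004
ball px [458. 268.  23.] from lip -0.041 w -0.025
ball px [466. 226.  25.] from lip -0.04 w 0.004
ball px [200. 358.  24.] from lip -0.218 w -0.097
```

F z = -4.3 N against about -2.4 N for the empty scoop, so roughly 2 N of balls (all six). Next comes the carry, with the pour poses checked first.

```bash
cat > pr.py <<'E'
from h import *
from fk import ik,wc,K
J=np.array([.494,-.4065]); yw=-39.4
def pose(lip,yw,pitch):
    e=yawdir(yw);y=yawdir(yw,pitch);x=np.array([-e[1],e[0],0]);z=np.cross(x,y)
    return np.array(lip)-.135*y-.0614*z+.007*x,np.c_[x,y,z]
E
python3 - <<'E'
from pr import *
s,R=st();q=np.array(s['q'])
e=yawdir(yw)[:2]
L0=np.r_[J-.035*e,.21];
way=[pose([.64,.31,.24],18.6,25),pose([.66,.06,.25],-5,25),pose(np.r_[J-.035*e,.24],yw,25)]
pour=[pose(np.r_[J-.035*e,z],yw,pt) for pt,z in [(25,.18),(5,.14),(-15,.115),(-35,.105),(-50,.105),(-60,.11)]]
for p,Rt in way+pour:
    q,er=ik(p,Rt,q);print(p.round(3),q.round(2),er.round(4),wc(q,K).round(2))
plan(way)
E
```

```text
t 24.4 p [0.5366 0.2835 0.0584] q [ 0.47  0.13  2.17 -0.11  0.5   0.24] x [-0.318  0.948 -0.   ] y [0.89  0.299 0.344] z [ 0.326  0.109 -0.939] w 0.22 gf 100.8 F [ 0.8 -0.1 -4.1]
[0.497 0.269 0.239] [ 0.5  -0.21  2.14 -0.1   0.79  0.23] 0.0 [0.36 0.22 0.55]
[0.513 0.08  0.249] [ 0.18 -0.32  2.2  -0.15  0.85  0.35] 0.0 [0.37 0.09 0.56]
[ 0.357 -0.285  0.239] [-0.75 -0.48  2.32  0.03  0.87 -0.07] 0.0 [ 0.24 -0.19  0.55]
[ 0.357 -0.285  0.179] [-0.75 -0.42  2.4   0.04  0.73 -0.08] 0.0 [ 0.24 -0.19  0.49]
[ 0.363 -0.29   0.189] [-0.73 -0.17  2.14  0.    1.09 -0.04] 0.0 [ 0.34 -0.27  0.54]
[ 0.383 -0.306  0.209] [-0.72  0.11  1.85 -0.01  1.45 -0.03] 0.0 [ 0.45 -0.36  0.55]
[ 0.413 -0.331  0.233] [-0.71  0.4   1.54 -0.01  1.81 -0.02] 0.0 [ 0.57 -0.46  0.52]
[ 0.441 -0.354  0.248] [-0.71  0.62  1.3  -0.02  2.09 -0.02] 0.0 [ 0.65 -0.52  0.47]
[ 0.46  -0.37   0.258] [-0.71  0.77  1.14 -0.02  2.28 -0.03] 0.0 [ 0.69 -0.56  0.43]
xyz [-0.002  0.045 -0.367] a [-0.163  0.001 -0.001] rows 3.7 -> [0.497 0.269 0.239]
xyz [-0.369 -0.074 -0.057] a [ 0.    -0.332  0.713] rows 3.8 -> [0.513 0.08  0.249]
xyz [-0.377 -0.116 -0.043] a [ 0.    -0.242  0.52 ] rows 4.0 -> [ 0.435 -0.102  0.244]
xyz [-0.397 -0.01   0.006] a [-0.    -0.242  0.52 ] rows 4.0 -> [ 0.357 -0.285  0.239]
```

>>> step_arm:
  series:
    - {"x": 0,"y": 0.003,"z": -0.02,"ax": -0.03,"ay": 0,"az": 0,"grip": 1}
    - {"x": 0,"y": 0.007,"z": -0.06,"ax": -0.06,"ay": 0,"az": 0,"grip": 1}
    - {"x": 0,"y": 0.015,"z": -0.12,"ax": -0.1,"ay": 0,"az": 0,"grip": 1}
    - {"x": 0,"y": 0.022,"z": -0.18,"ax": -0.16,"ay": 0,"az": 0,"grip": 1}
    - {"x": 0,"y": 0.03,"z": -0.24,"ax": -0.16,"ay": 0,"az": 0,"grip": 1}
    - {"x": 0,"y": 0.037,"z": -0.3,"ax": -0.16,"ay": 0,"az": 0,"grip": 1}
    - {"x": 0,"y": 0.043,"z": -0.345,"ax": -0.16,"ay": 0,"az": 0,"grip": 1}
    - {"x": 0,"y": 0.045,"z": -0.367,"ax": -0.16,"ay": 0,"az": 0,"grip": 1}
    - {"x": 0,"y": 0.045,"z": -0.367,"ax": -0.16,"ay": 0,"az": 0,"grip": 1}

```text
time: 25.3
tool_pos: [0.4973, 0.2706, 0.2419]
tcp_rot: [1.657, 2.304, 0.519]
wrist_force: [0.4, 0.1, -4.3]
width: 0.221
grip_force: 100.9
```

```bash
python3 b.py; python3 - <<'E'
from pr import *
e=yawdir(yw)[:2]
way=[pose([.66,.06,.25],-5,25),pose(np.r_[J-.035*e,.24],yw,25)]
plan(way)
a=cam('top');g=cv2.cvtColor(a['img'],cv2.COLOR_RGB2HSV)[140:235,165:240];m=((g[...,1]<60)&(g[...,2]>150)).astype(np.uint8)
print('white in tray',[x[4] for x in cv2.connectedComponentsWithStats(m)[2][1:] if x[4]>5], [ (c+[165,140]).round(0).tolist() for c in cv2.connectedComponentsWithStats(m)[3][1:]])
E
```

```text
t 25.3 p [0.4973 0.2706 0.2419] q [ 0.5  -0.22  2.14 -0.1   0.79  0.23] x [-0.318  0.948  0.001] y [0.857 0.287 0.428] z [ 0.406  0.137 -0.904] w 0.221 gf 100.9 F [ 0.4  0.1 -4.3]
ball px [420. 226.  23.] from lip -0.069 w 0.005
ball px [426. 178.  23.] from lip -0.069 w 0.035
ball px [462. 268.  24.] from lip -0.039 w -0.025
ball px [434. 358.  24.] from lip -0.049 w -0.098
ball px [340.  10.  21.] from lip -0.121 w 0.125
xyz [-0.371 -0.073 -0.055] a [ 0.005 -0.334  0.711] rows 3.8 -> [0.513 0.08  0.249]
xyz [-0.377 -0.116 -0.043] a [-0.    -0.242  0.52 ] rows 4.0 -> [ 0.435 -0.102  0.244]
xyz [-0.397 -0.01   0.006] a [-0.    -0.242  0.52 ] rows 4.0 -> [ 0.357 -0.285  0.239]
white in tray [np.int32(23), np.int32(8), np.int32(46), np.int32(56), np.int32(45), np.int32(6), np.int32(45), np.int32(46), np.int32(47)] [[192.0, 155.0], [196.0, 155.0], [180.0, 160.0], [189.0, 157.0], [192.0, 157.0], [198.0, 162.0], [165.0, 167.0], [187.0, 167.0], [192.0, 171.0], [170.0, 177.0], [181.0, 174.0], [200.0, 170.0], [201.0, 175.0], [197.0, 181.0], [191.0, 178.0], [180.0, 182.0], [186.0, 184.0], [204.0, 180.0], [166.0, 186.0], [175.0, 188.0], [206.0, 185.0], [167.0, 190.0], [180.0, 197.0], [170.0, 198.0], [183.0, 198.0], [171.0, 200.0], [181.0, 227.0], [186.0, 227.0], [175.0, 229.0], [190.0, 228.0], [193.0, 230.0]]
```

>>> step_arm:
  series:
    - {"x": -0.02,"y": -0.003,"z": -0.003,"ax": 0,"ay": -0.018,"az": 0.038,"grip": 1}
    - {"x": -0.06,"y": -0.01,"z": -0.009,"ax": 0,"ay": -0.054,"az": 0.115,"grip": 1}
    - {"x": -0.12,"y": -0.022,"z": -0.018,"ax": 0,"ay": -0.108,"az": 0.23,"grip": 1}
    - {"x": -0.19,"y": -0.036,"z": -0.028,"ax": 0,"ay": -0.171,"az": 0.364,"grip": 1}
    - {"x": -0.25,"y": -0.048,"z": -0.037,"ax": 0,"ay": -0.225,"az": 0.48,"grip": 1}
    - {"x": -0.31,"y": -0.06,"z": -0.046,"ax": 0,"ay": -0.28,"az": 0.595,"grip": 1}
    - {"x": -0.371,"y": -0.073,"z": -0.055,"ax": 0.005,"ay": -0.334,"az": 0.711,"grip": 1}

```text
time: 26.1
tool_pos: [0.5116, 0.0778, 0.2456]
tcp_rot: [2.062, 1.883, 0.41]
wrist_force: [0.1, 0.3, -4.1]
width: 0.22
grip_force: 100.8
```

>>> step_arm:
  series:
    - {"x": -0.06,"y": -0.019,"z": -0.007,"ax": 0,"ay": -0.039,"az": 0.083,"grip": 1}
    - {"x": -0.125,"y": -0.039,"z": -0.014,"ax": 0,"ay": -0.08,"az": 0.172,"grip": 1}
    - {"x": -0.19,"y": -0.058,"z": -0.022,"ax": 0,"ay": -0.122,"az": 0.262,"grip": 1}
    - {"x": -0.255,"y": -0.078,"z": -0.029,"ax": 0,"ay": -0.164,"az": 0.352,"grip": 1}
    - {"x": -0.315,"y": -0.097,"z": -0.036,"ax": 0,"ay": -0.202,"az": 0.434,"grip": 1}
    - {"x": -0.377,"y": -0.116,"z": -0.043,"ax": 0,"ay": -0.242,"az": 0.52,"grip": 1}

```text
time: 26.7
tool_pos: [0.433, -0.1039, 0.241]
tcp_rot: [2.294, 1.538, 0.335]
wrist_force: [0.7, 0.2, -4.4]
width: 0.223
grip_force: 100.8
```

>>> step_arm:
  series:
    - {"x": -0.065,"y": -0.002,"z": 0.001,"ax": 0,"ay": -0.04,"az": 0.085,"grip": 1}
    - {"x": -0.13,"y": -0.003,"z": 0.002,"ax": 0,"ay": -0.079,"az": 0.17,"grip": 1}
    - {"x": -0.195,"y": -0.005,"z": 0.003,"ax": 0,"ay": -0.119,"az": 0.255,"grip": 1}
    - {"x": -0.26,"y": -0.007,"z": 0.004,"ax": 0,"ay": -0.158,"az": 0.34,"grip": 1}
    - {"x": -0.315,"y": -0.008,"z": 0.005,"ax": 0,"ay": -0.192,"az": 0.413,"grip": 1}
    - {"x": -0.36,"y": -0.009,"z": 0.006,"ax": 0,"ay": -0.22,"az": 0.472,"grip": 1}
    - {"x": -0.385,"y": -0.01,"z": 0.006,"ax": 0,"ay": -0.235,"az": 0.504,"grip": 1}
    - {"x": -0.397,"y": -0.01,"z": 0.006,"ax": 0,"ay": -0.242,"az": 0.52,"grip": 1}
    - {"x": -0.397,"y": -0.01,"z": 0.006,"ax": 0,"ay": -0.242,"az": 0.52,"grip": 1}

```text
time: 27.6
tool_pos: [0.3558, -0.2855, 0.2371]
tcp_rot: [2.476, 1.168, 0.255]
wrist_force: [-0.1, 0.5, -4.6]
width: 0.221
grip_force: 100.8
```

```bash
python3 b.py; python3 - <<'E'
from pr import *
e=yawdir(yw)[:2]
s,R=st();p=np.array(s['tool_pos']);print('lip',p+.135*R[:,1]+.0614*R[:,2]-.007*R[:,0],'want',J-.035*e)
a=cam('top');g=cv2.cvtColor(a['img'],cv2.COLOR_RGB2GRAY)
# jar check: wrist camera rim circle
import pickle
c=pickle.load(open('wb.pkl','rb'));H=cv2.cvtColor(c['img'],cv2.COLOR_RGB2HSV);L=c['img'].mean(2)
def pr(pts):
    o=[]
    for X in pts:
        u,v=proj(c,X);o.append(int(L[int(v),int(u)]) if 0<=u<639 and 0<=v<399 else -1)
    return o
n=np.array([-e[1],e[0]])
print('radial from +40',pr([np.r_[J+e*k,.11] for k in np.arange(.04,.11,.004)]))
for k in(.03,.0):print('cross',k,pr([np.r_[J+e*k+n*w,.11] for w in np.arange(-.1,.101,.005)]))
plan([pose(np.r_[J-.035*e,z],yw,pt) for pt,z in [(5,.145),(-15,.118),(-35,.105),(-50,.105)]])
E
```

```text
t 27.6 p [ 0.3558 -0.2855  0.2371] q [-0.75 -0.48  2.32  0.03  0.87 -0.07] x [ 0.636  0.771 -0.001] y [ 0.701 -0.577  0.42 ] z [ 0.323 -0.268 -0.908] w 0.221 gf 100.8 F [-0.1  0.5 -4.6]
ball px [424. 180.  24.] from lip -0.07 w 0.035
ball px [422. 228.  22.] from lip -0.069 w 0.004
ball px [438.  58.  21.] from lip -0.068 w 0.102
ball px [468. 192.  25.] from lip -0.042 w 0.027
ball px [460. 280.  22.] from lip -0.04 w -0.033
ball px [470.  80.  25.] from lip -0.05 w 0.091
ball px [198. 360.  25.] from lip -0.219 w -0.099
ball px [434. 362.  22.] from lip -0.049 w -0.101
ball px [478.  24.  24.] from lip -0.048 w 0.12
ball px [424. 268.  17.] from lip -0.064 w -0.025
t 27.65 p [ 0.3562 -0.285   0.2374] q [-0.75 -0.48  2.32  0.03  0.87 -0.07] x [ 0.636  0.772 -0.001] y [ 0.701 -0.576  0.42 ] z [ 0.324 -0.268 -0.907] w 0.216 gf 100.8 F [-0.3  1.  -5.3]
lip [ 0.46623223 -0.38467156  0.23835576] want [ 0.46695432 -0.38428443]
radial from +40 [127, 111, 98, 104, 105, 111, 120, 123, 128, 136, 140, 132, 145, 172, 206, 207, 205, 205]
cross 0.03 [134, 127, 194, 198, 208, 211, 208, 207, 202, 193, 179, 138, 141, 192, 128, 198, 206, 210, 208, 207, 200, 191, 171, 212, 99, 88, 86, 111, 106, 103, 103, 101, 98, 103, 209, 157, 51, 105, 96, 98, 107]
cross 0.0 [157, 143, 126, 162, 178, 183, 187, 188, 187, 181, 175, 164, 148, 127, 147, 173, 184, 186, 183, 181, 187, 179, 172, 196, 193, 88, 88, 108, 109, 106, 106, 102, 100, 100, 181, 169, 116, 111, 105, 102, 47]
xyz [ 0.    -0.021  0.086] a [0.662 0.002 0.   ] rows 2.3 -> [ 0.363 -0.29   0.194]
xyz [-0.     0.054 -0.031] a [0.667 0.    0.   ] rows 2.3 -> [ 0.383 -0.306  0.212]
xyz [ 0.     0.065 -0.06 ] a [0.667 0.    0.   ] rows 2.3 -> [ 0.413 -0.331  0.233]
xyz [-0.     0.041 -0.066] a [ 0.5 -0.  -0. ] rows 1.7 -> [ 0.441 -0.354  0.248]
```

```bash
python3 - <<'E'
from pr import *
import pickle
e=yawdir(yw)[:2];n=np.array([-e[1],e[0]])
for c in pickle.load(open('c0.pkl','rb')):
  L=c['img'].mean(2)
  for nm,d in(('e',e),('n',n)):
    print(nm,[int(cv2.getRectSubPix(L.astype(np.float32),(1,1),tuple(proj(c,np.r_[J+d*k,.11]).astype(float)))[0,0]) for k in np.r_[np.arange(-.1,-.059,.004),np.arange(.06,.101,.004)]])
E
```

```text
e [118, 125, 137, 129, 80, 77, 76, 128, 167, 166, 167, 76, 78, 79, 78, 76, 117, 160, 134, 129, 128, 126]
n [103, 135, 131, 134, 165, 120, 69, 73, 73, 74, 69, 167, 167, 164, 133, 75, 69, 98, 134, 132, 131, 131]
e [49, 50, 46, 48, 47, 52, 68, 119, 155, 152, 127, 195, 196, 196, 194, 189, 184, 183, 166, 126, 108, 107]
n [160, 160, 165, 170, 176, 171, 145, 113, 99, 96, 97, 182, 182, 184, 172, 138, 101, 95, 93, 93, 96, 108]
```

>>> step_arm:
  series:
    - {"x": 0,"y": 0,"z": 0.022,"ax": 0.16,"ay": 0,"az": 0,"grip": 1}
    - {"x": 0,"y": -0.005,"z": 0.043,"ax": 0.33,"ay": 0,"az": 0,"grip": 1}
    - {"x": 0,"y": -0.01,"z": 0.065,"ax": 0.5,"ay": 0,"az": 0,"grip": 1}
    - {"x": 0,"y": -0.015,"z": 0.086,"ax": 0.662,"ay": 0,"az": 0,"grip": 1}
    - {"x": 0,"y": -0.015,"z": 0.086,"ax": 0.662,"ay": 0,"az": 0,"grip": 1}

```text
time: 28.2
tool_pos: [0.3671, -0.2926, 0.1949]
tcp_rot: [2.768, 1.311, 0.055]
wrist_force: [0.2, -0.6, -5.3]
width: 0.22
grip_force: 100.7
```

>>> step_arm:
  series:
    - {"x": 0,"y": 0.012,"z": -0.003,"ax": 0.15,"ay": 0,"az": 0,"grip": 1}
    - {"x": 0,"y": 0.024,"z": -0.009,"ax": 0.3,"ay": 0,"az": 0,"grip": 1}
    - {"x": 0,"y": 0.036,"z": -0.017,"ax": 0.45,"ay": 0,"az": 0,"grip": 1}
    - {"x": 0,"y": 0.046,"z": -0.024,"ax": 0.56,"ay": 0,"az": 0,"grip": 1}
    - {"x": 0,"y": 0.054,"z": -0.031,"ax": 0.667,"ay": 0,"az": 0,"grip": 1}
    - {"x": 0,"y": 0.054,"z": -0.031,"ax": 0.667,"ay": 0,"az": 0,"grip": 1}
    - {"x": 0,"y": 0.054,"z": -0.031,"ax": 0.667,"ay": 0,"az": 0,"grip": 1}
    - {"x": 0,"y": 0.054,"z": -0.031,"ax": 0.667,"ay": 0,"az": 0,"grip": 1}

```text
time: 29.0
tool_pos: [0.3853, -0.3083, 0.2148]
tcp_rot: [-2.626, -1.242, 0.163]
wrist_force: [-0.7, -0.3, -3.0]
width: 0.217
grip_force: 101.0
```

>>> step_arm:
  series:
    - {"x": 0,"y": 0.018,"z": -0.014,"ax": 0.2,"ay": 0,"az": 0,"grip": 1}
    - {"x": 0,"y": 0.042,"z": -0.036,"ax": 0.43,"ay": 0,"az": 0,"grip": 1}
    - {"x": 0,"y": 0.065,"z": -0.06,"ax": 0.667,"ay": 0,"az": 0,"grip": 1}
    - {"x": 0,"y": 0.065,"z": -0.06,"ax": 0.667,"ay": 0,"az": 0,"grip": 1}
    - {"x": 0,"y": 0.065,"z": -0.06,"ax": 0.667,"ay": 0,"az": 0,"grip": 1}
    - {"x": 0,"y": 0.065,"z": -0.06,"ax": 0.667,"ay": 0,"az": 0,"grip": 1}
    - {"x": 0,"y": 0.065,"z": -0.06,"ax": 0.667,"ay": 0,"az": 0,"grip": 1}

```text
time: 29.7
tool_pos: [0.415, -0.3329, 0.2366]
tcp_rot: [-2.326, -1.099, 0.345]
wrist_force: [-0.4, 0.7, -2.2]
width: 0.224
grip_force: 101.1
```

```bash
python3 b.py; python3 - <<'E'
from pr import *
e=yawdir(yw)[:2]
plan([pose(np.r_[J-.03*e,.115],yw,-50),pose(np.r_[J-.03*e,.2],yw,-35),pose(np.r_[J-.03*e,.24],yw,0)])
E
```

```text
t 29.7 p [ 0.415  -0.3329  0.2366] q [-0.71  0.4   1.53 -0.02  1.82 -0.02] x [ 0.635  0.773 -0.001] y [ 0.635 -0.522 -0.57 ] z [-0.441  0.361 -0.822] w 0.224 gf 101.1 F [-0.4  0.7 -2.2]
ball px [570. 190.  17.] from lip 0.022 w 0.028
ball px [564. 226.  21.] from lip 0.024 w 0.005
ball px [544. 140.  20.] from lip -0.001 w 0.059
ball px [174. 176.  21.] from lip -0.22 w 0.036
ball px [158. 104.  23.] from lip -0.224 w 0.079
ball px [636. 242.  18.] from lip 0.08 w -0.008
ball px [640. 172.  17.] from lip 0.068 w 0.04
ball px [ 90. 206.  16.] from lip -0.276 w 0.018
xyz [ 0.001  0.038 -0.078] a [ 0.509  0.002 -0.002] rows 1.8 -> [ 0.445 -0.357  0.258]
xyz [-0.    -0.153 -0.035] a [-0.5  0.   0. ] rows 1.7 -> [ 0.417 -0.334  0.328]
xyz [-0.    -0.034  0.056] a [-0.583  0.    -0.   ] rows 2.0 -> [ 0.394 -0.315  0.315]
xyz [-0.    -0.049  0.043] a [-0.583  0.    -0.   ] rows 2.0 -> [ 0.371 -0.296  0.301]
```

The wrist force is back to the empty-scoop value, so the balls have left the pan. I'll raise, level, and count them in the jar.

>>> step_arm:
  series:
    - {"x": 0,"y": -0.05,"z": -0.07,"ax": 0,"ay": 0,"az": 0,"grip": 1}
    - {"x": 0,"y": -0.1,"z": -0.14,"ax": 0,"ay": 0,"az": 0,"grip": 1}
    - {"x": 0,"y": -0.12,"z": -0.17,"ax": -0.28,"ay": 0,"az": 0,"grip": 1}
    - {"x": 0,"y": -0.12,"z": -0.17,"ax": -0.56,"ay": 0,"az": 0,"grip": 1}
    - {"x": 0,"y": -0.12,"z": -0.17,"ax": -0.58,"ay": 0,"az": 0,"grip": 1}

```text
time: 30.25
tool_pos: [0.4138, -0.3316, 0.3443]
tcp_rot: [-2.595, -1.226, 0.184]
wrist_force: [0.2, 0.3, -1.9]
width: 0.22
grip_force: 101.1
```

```bash
python3 - <<'E'
from pr import *
s,R=st()
def p2(lip,yw,pt):
    return pose(lip,yw,pt)
plan([p2([.56,-.27,.24],-20,0),p2([.63,-.19,.12],0,0),p2([.63,-.19,.0005],0,0)])
E
```

```text
t 30.25 p [ 0.4138 -0.3316  0.3443] q [-0.72  0.14  1.58 -0.01  1.72 -0.03] x [ 0.635  0.773 -0.002] y [ 0.739 -0.608 -0.291] z [-0.226  0.183 -0.957] w 0.22 gf 101.1 F [ 0.2  0.3 -1.9]
xyz [ 0.205 -0.082  0.114] a [-0.558 -0.092 -0.643] rows 3.0 -> [ 0.436 -0.217  0.301]
xyz [0.105 0.088 0.24 ] a [ 0.     0.    -0.667] rows 2.8 -> [ 0.495 -0.183  0.181]
xyz [-0.     0.     0.239] a [-0. -0. -0.] rows 2.4 -> [ 0.495 -0.183  0.062]
```

>>> step_arm:
  series:
    - {"x": 0.205,"y": -0.082,"z": 0.114,"ax": -0.558,"ay": -0.092,"az": -0.643,"grip": 1}
    - {"x": 0.205,"y": -0.082,"z": 0.114,"ax": -0.558,"ay": -0.092,"az": -0.643,"grip": 1}
    - {"x": 0.205,"y": -0.082,"z": 0.114,"ax": -0.558,"ay": -0.092,"az": -0.643,"grip": 1}
    - {"x": 0.205,"y": -0.082,"z": 0.114,"ax": -0.558,"ay": -0.092,"az": -0.643,"grip": 1}
    - {"x": 0.205,"y": -0.082,"z": 0.114,"ax": -0.558,"ay": -0.092,"az": -0.643,"grip": 1}

```text
time: 30.75
tool_pos: [0.4353, -0.2169, 0.2962]
tcp_rot: [-2.562, -1.795, 0.007]
wrist_force: [0.2, -0.4, -2.1]
width: 0.22
grip_force: 101.1
```

>>> step_arm:
  series:
    - {"x": 0.105,"y": 0.088,"z": 0.1,"ax": 0,"ay": 0,"az": -0.667,"grip": 1}
    - {"x": 0.105,"y": 0.088,"z": 0.2,"ax": 0,"ay": 0,"az": -0.667,"grip": 1}
    - {"x": 0.105,"y": 0.088,"z": 0.24,"ax": 0,"ay": 0,"az": -0.667,"grip": 1}
    - {"x": 0.105,"y": 0.088,"z": 0.24,"ax": 0,"ay": 0,"az": -0.667,"grip": 1}
    - {"x": 0.105,"y": 0.088,"z": 0.24,"ax": 0,"ay": 0,"az": -0.667,"grip": 1}

```text
time: 31.25
tool_pos: [0.4948, -0.1839, 0.1759]
tcp_rot: [-2.214, -2.209, 0.004]
wrist_force: [1.3, -1.0, -2.6]
width: 0.217
grip_force: 101.1
```

```bash
python3 - <<'E'
from pr import *
s,R=st()
plan([pose([.63,-.19,.0],0,0)])
a=cam('top')
g=cv2.cvtColor(a['img'][190:250,395:465],cv2.COLOR_RGB2GRAY);g=cv2.resize(g,None,fx=4,fy=4,interpolation=cv2.INTER_CUBIC)
r=cv2.HoughCircles(g,cv2.HOUGH_GRADIENT,1,26,param1=70,param2=10,minRadius=15,maxRadius=26)
if r is not None:
  for q in r[0]: 
    X=onz(a,395+q[0]/4,190+q[1]/4,.024);print('c',q.round(0),X.round(3),np.linalg.norm(X[:2]-J).round(3))
# tray emptiness
h=cv2.cvtColor(a['img'],cv2.COLOR_RGB2HSV)[150:225,170:238];m=((h[...,1]<60)&(h[...,2]>150)).astype(np.uint8);print('tray white blobs',[int(x[4]) for x in cv2.connectedComponentsWithStats(m)[2][1:] if x[4]>12])
E
```

```text
t 31.25 p [ 0.4948 -0.1839  0.1759] q [-0.4   0.04  1.97  0.    1.15 -0.4 ] x [0.002 1.    0.008] y [ 1.    -0.002 -0.012] z [-0.012  0.008 -1.   ] w 0.217 gf 101.1 F [ 1.3 -1.  -2.6]
xyz [-0.     0.003  0.229] a [-0.023 -0.015 -0.004] rows 2.3 -> [ 0.495 -0.183  0.061]
c [146. 138.  20.] [ 0.48  -0.433  0.024] 0.03
c [128.  48.  21.] [ 0.551 -0.419  0.024] 0.059
c [188.  88.  20.] [ 0.521 -0.467  0.024] 0.067
c [114. 112.  21.] [ 0.5   -0.408  0.024] 0.006
c [164.  58.  21.] [ 0.545 -0.448  0.024] 0.065
c [ 62. 102.  24.] [ 0.508 -0.365  0.024] 0.044
c [ 44. 136.  23.] [ 0.48  -0.352  0.024] 0.057
c [68. 46. 21.] [ 0.552 -0.371  0.024] 0.068
c [198. 188.  23.] [ 0.441 -0.476  0.024] 0.087
c [196.  46.  17.] [ 0.555 -0.473  0.024] 0.09
c [224.  74.  18.] [ 0.532 -0.496  0.024] 0.097
c [220. 168.  17.] [ 0.457 -0.493  0.024] 0.094
c [148. 188.  19.] [ 0.441 -0.435  0.024] 0.06
c [174. 168.  22.] [ 0.458 -0.456  0.024] 0.062
tray white blobs []
```

>>> step_arm:
  series:
    - {"x": 0,"y": 0.003,"z": 0.08,"ax": -0.01,"ay": -0.008,"az": 0,"grip": 1}
    - {"x": 0,"y": 0.003,"z": 0.15,"ax": -0.016,"ay": -0.012,"az": 0,"grip": 1}
    - {"x": 0,"y": 0.003,"z": 0.2,"ax": -0.016,"ay": -0.012,"az": 0,"grip": 1}
    - {"x": 0,"y": 0.003,"z": 0.225,"ax": -0.016,"ay": -0.012,"az": 0,"grip": 1}
    - {"x": 0,"y": 0.003,"z": 0.231,"ax": -0.016,"ay": -0.012,"az": 0,"grip": 1}
    - {"x": 0,"y": 0.003,"z": 0.231,"ax": -0.016,"ay": -0.012,"az": 0,"grip": 1}
    - {"x": 0,"y": 0.003,"z": 0.231,"ax": -0.016,"ay": -0.012,"az": 0,"grip": 1}

```text
time: 32.0
tool_pos: [0.4976, -0.1831, 0.0632]
tcp_rot: [2.22, 2.219, 0.004]
wrist_force: [0.6, -0.4, -2.2]
width: 0.219
grip_force: 101.1
```

```bash
python3 -c "from h import *;st()"
```

```text
t 32.0 p [ 0.4976 -0.1831  0.0632] q [-0.4   0.16  2.07  0.    0.91 -0.4 ] x [ 0.     1.    -0.001] y [ 1.    -0.     0.004] z [ 0.004 -0.001 -1.   ] w 0.219 gf 101.1 F [ 0.6 -0.4 -2.2]
```

>>> step_arm:
  series:
    - {"x": 0,"y": 0,"z": 0.004,"ax": 0,"ay": 0,"az": 0,"grip": 1}
    - {"x": 0,"y": 0,"z": 0.004,"ax": 0,"ay": 0,"az": 0,"grip": 1}
    - {"x": 0,"y": 0,"z": 0.004,"ax": 0,"ay": 0,"az": 0,"grip": -0.6}
    - {"x": 0,"y": 0,"z": 0.004,"ax": 0,"ay": 0,"az": 0,"grip": -0.6}
    - {"x": 0,"y": 0,"z": 0.004,"ax": 0,"ay": 0,"az": 0,"grip": -0.6}
    - {"x": 0,"y": 0,"z": 0.004,"ax": 0,"ay": 0,"az": 0,"grip": -0.6}
    - {"x": 0,"y": 0,"z": -0.02,"ax": 0,"ay": 0,"az": 0,"grip": -0.6}
    - {"x": 0,"y": 0,"z": -0.06,"ax": 0,"ay": 0,"az": 0,"grip": -0.6}
    - {"x": 0,"y": 0,"z": -0.14,"ax": 0,"ay": 0,"az": 0,"grip": -0.6}
    - {"x": 0,"y": 0,"z": -0.24,"ax": 0,"ay": 0,"az": 0,"grip": -0.6}
    - {"x": 0,"y": 0,"z": -0.34,"ax": 0,"ay": 0,"az": 0,"grip": -0.6}
    - {"x": 0,"y": 0,"z": -0.4,"ax": 0,"ay": 0,"az": 0,"grip": -0.6}

```text
time: 33.2
tool_pos: [0.4971, -0.1829, 0.2668]
tcp_rot: [2.217, 2.218, 0.005]
wrist_force: [-0.5, -0.0, -0.3]
width: 0.797
grip_force: 0.0
```

```bash
python3 - <<'E'
from h import *
s,R=st();c=cam('wrist')
L=c['img'].mean(2);H=cv2.cvtColor(c['img'],cv2.COLOR_RGB2HSV)
def pr(pts):
    o=[]
    for X in pts:
        u,v=proj(c,X);o.append((str(int(L[int(v),int(u)]))+('*' if H[int(v),int(u),1]<50 else '')) if 0<=u<639 and 0<=v<399 else '-')
    return ' '.join(o)
for x in(.535,.56,.60,.62):print('floor cross',x,pr([[x,-.19+w,.002] for w in np.arange(-.066,.067,.006)]))
print('along floor',pr([[x,-.19,.002] for x in np.arange(.53,.66,.005)]))
print('bar across z.098',pr([[x,-.19,.098] for x in np.arange(.47,.53,.003)]))
print('bar along',pr([[.497,-.19+w,.098] for w in np.arange(-.06,.061,.004)]))
# balls in jar from wrist view
g=cv2.cvtColor(c['img'],cv2.COLOR_RGB2GRAY);r=cv2.HoughCircles(g,cv2.HOUGH_GRADIENT,1,14,param1=100,param2=13,minRadius=9,maxRadius=18)
print('jar px',proj(c,[.497,-.409,.02]))
E
```

```text
t 33.2 p [ 0.4971 -0.1829  0.2668] q [-0.4  -0.04  1.87  0.    1.3  -0.4 ] x [-0.     1.    -0.002] y [1.    0.    0.006] z [ 0.006 -0.002 -1.   ] w 0.797 gf 0.0 F [-0.5 -0.  -0.3]
floor cross 0.535 94 86* 88 103 104 104 104 102 105 105 105 104 103 106 104 104 91* 76* 106 164 162 162 163
floor cross 0.56 120* 80* 80* 123* 125* 125* 129* 127* 128* 125* 126* 128* 126* 127* 125* 127* 126* 194* 199* 190* 163 166 165
floor cross 0.6 183* 79* 84* 183* 188* 189* 189* 190* 190* 190* 190* 192* 191* 191* 192* 191* 192* 192* 191* 193* 145 165 164
floor cross 0.62 174 173 88* 165* 187* 188* 187* 189* 189* 188* 188* 189* 189* 190* 187* 188* 188* 189* 187* 189* 149 162 163
along floor 103 104 111 77* 98* 128* 128* 127* 127* 125* 126* 125* 133* 194* 192* 193* 190* 192* 189* 190* 191* 167 159 154 154 157
bar across z.098 148 147 156 156 156 108 102 82 83 85 86 90 88 79 101 105 104 101 102 108 109
bar along 158 157 158 157 91 88 85 87 87 86 86 88 85 84 86 85 86 85 84 87 86 136 140 130 85 88 84 76 95 95 148
jar px [313.72393433 319.47069349]
```

The scoop lies flat: bar at x 0.497, lip at 0.632, uniform empty floor. The gripper is clear above it, the tray is empty, and the poured weight matches all six balls, so I'm handing in.

```bash
python3 -c "
from workcell import bot
print(bot.finish_job())"
```

```text
the job is handed in; nothing more can be done
None
```

I handed the job in at about 33 s of the 72 s allowed. The tray is empty and the wrist force dropped by about the weight of six balls at the jar, though I could not count the balls in the jar itself. The scoop lies flat, open side up and released; on the first laying it fell lip-up and I pressed it flat with the shut fingers.

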